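# Clear the stack of tested battery packs

### The arm

A 6-joint arm with a two-finger parallel gripper is mounted at the origin on the work surface. World frame = base frame: x ahead of the robot, y to its left, z up, the work surface at z = 0. Lengths are in m, angles in rad, forces in N, time in s.
With the tool pointing down it reaches from about 0.275 to 0.975 m from the base axis. Payload 8.4 kg.
Tool frame: the origin (TCP) lies on the mounting face of the last link; the fingertips stand 190 mm ahead of it and the grasp point (between the pads) lies bot.grip_depth ahead of it (bot.grip_depth is the distance from the TCP to the grasp point, in m); z points along the fingers, x is the direction in which the jaws open and shut, and the axes are right-handed (so a half turn about z gives the same grasp; the last joint's range is limited). The gripper opens to 92 mm and grips with 3 to 60 N. Pads are 20 mm wide; open, the fingers measure 128 mm over their backs; the gripper's body (75 mm by 189 mm) begins 69 mm behind the grasp point.
Start: joints at [1.112, 0.353, 1.633, -0, 1.155, -0.002], TCP at [0.276, 0.561, 0.405] pointing down, gripper open.
Joint ranges: [-2.63, 2.63], [-0.92, 2.1], [0.06, 2.66], [-1.3, 4.44], [0, 2.69], [-3.02, 3.02]. Speed limits (rad/s): [2.22, 2.22, 2.79, 3.14, 3.14, 3.14].

### API

Orientations are given as a unit quaternion [w, x, y, z].
In Python, from cell import bot gives the robot as it stands. The module is installed in compiled form; this text tells all that it offers.
- The arm moves only by the tool carry_out, never from a script. Its argument "moves" is a list of rows, each an object of numbers: "jaw": the finger opening in mm, from 0 to 91.9; "x", "y", "z": the shift along the tool's x, y, z in units of 30 mm (1.0 is 30 mm); "rx", "ry", "rz": the turn, a rotation vector about the tool's x, y, z in units of 6 degrees (1.0 is 6 degrees). A call has 1 to 12 rows; each row shifts and turns the pose as measured when the row begins, along the tool's axes as they then stand; what a row does not reach is not made up. A row lasts 1/10 s, in which the tool goes at most 50 mm and 8.59 degrees, less where a joint would pass 70% of its speed; a pose out of reach is approached as far as the arm can. A call is refused whole if a number of a shift passes 1 or a number of a turn 1, either way. A call with a gripper value outside its range is refused whole. The fingers move at their own pace and stop on an object; "force" is the grip in N (left out, the last holds). Time passes only in rows, so rows that do not move let the fingers close. It gives the time, the measured TCP pose, the force and the opening at its end, in the units of the state.
- bot.get_obs(): the state, without advancing time (a new reading comes with each control period).
- bot.snapshot(name): name is "scene" or "top" or "wrist"; returns the picture (384x512x3 uint8, blue, green, red); there is no depth.
- bot.camera_params(name): a dict with "fx", "fy", "cx", "cy" (pixels), "extrinsics" (4x4, takes a point from camera to world coordinates). Camera axes: x right, y up, looking along -z (the intrinsics and any distortion apply to the point x, -y, -z); pixel columns grow to the right and rows downward; lengths in m; the calibration is good to about 2 mm. A picture is of the moment at which its call begins: read the wrist's pose just before it. camera_params takes no time and is no camera call; for the wrist camera it gives the pose at the moment of the call.
- bot.finish_job(): hands the job in, once; it reports no verdict.
The state is a dict: "time_s": time; "joint_pos": joint angles; "joint_vel": joint speeds; "tau": joint torques, N m; "ee_pos": TCP position; "eef_rot": TCP orientation; "wrist_force": force on the tool from outside, world axes, zero at the start; "ft_torque": the same for the moment, N m; "grip_width": finger opening in m.
Only numpy, scipy, OpenCV 4.12 (cv2) and the standard library are available. Lean on these libraries where they do the work, as an engineer would, in place of code of your own. Each camera call takes 0.05 s, during which the arm holds its last target. There are 200 camera calls.

### The job

Take apart the crosswise stack of four tested battery packs and put each where its tape colour says: green into the empty middle pocket of the clear blister tray, yellow into the nest of the test carrier between its white stops, red flat in the red reject tray, and blue flat on the middle of the scale's pan. Lay every pack fully down in its place without dropping it, and leave the two packs already in the blister tray where they are.

Things in the scene. Friction and masses are not known exactly. Their poses are not given: they have to be found in the camera images.
- pack_green: Passed pack: charcoal battery pack, 135 long (x) x 34 wide (y) x 12 high mm, about 100 to 155 g, with green tape round both ends (18 mm wide); origin at the centre of its underside, z up through its thickness, both ends alike. One of the two lower packs of the stack: they lie on the table side by side, 32 mm apart.
- pack_red: Rejected pack: charcoal battery pack, 135 long (x) x 34 wide (y) x 12 high mm, about 100 to 155 g, with red tape round both ends (18 mm wide); origin at the centre of its underside, z up through its thickness, both ends alike. One of the two lower packs of the stack: they lie on the table side by side, 32 mm apart.
- pack_yellow: Retest pack: charcoal battery pack, 135 long (x) x 34 wide (y) x 12 high mm, about 100 to 155 g, with yellow tape round both ends (18 mm wide); origin at the centre of its underside, z up through its thickness, both ends alike. One of the two upper packs of the stack: they lie side by side, 32 mm apart, crosswise on the two lower packs, their undersides 12 mm above the table.
- pack_blue: Check-weigh pack: charcoal battery pack, 135 long (x) x 34 wide (y) x 12 high mm, about 100 to 155 g, with blue tape round both ends (18 mm wide); origin at the centre of its underside, z up through its thickness, both ends alike. One of the two upper packs of the stack: they lie side by side, 32 mm apart, crosswise on the two lower packs, their undersides 12 mm above the table.
- blister_tray: Fixed clear blister tray 179 (x) x 204 (y) mm, 16 mm high at its ends. Three pockets along x, 66 mm apart in y; the empty middle one is centred on the tray's origin (centre of underside). Pocket floor 5 mm above the table, pocket 153 x 52 mm; 10 mm ridges part the pockets only beyond 45 mm from the middle in x, leaving room for fingers.
- test_carrier: Fixed test carrier: aluminium plate 214 (x) x 116 (y) mm bearing an orange-brown nest block along x. Origin: centre of underside, below the nest's centre. Seat (top of the block) 28 mm above the table, between white end stops 152 mm apart (14 mm high) and four white side lugs 50 mm apart (8 mm high, beyond 42 mm from the middle in x).
- reject_tray: Fixed open red tray, outside 200 (x) x 130 (y) x 35 mm high, walls 4 mm, floor top 4 mm above the table, empty; origin at the centre of its underside. A pack fits flat lengthwise along x.
- scale: Fixed dark grey bench scale with a bright flat steel pan, 150 (x) x 124 (y) mm, whose top is 50 mm above the table; origin on the table exactly under the pan's centre; the low display (up to 22 mm high) sticks out on its -x side to 115 mm from the origin.
- tray_pack_left: Pack already seated in the tray's left-hand outer pocket (tray +y side), same size as the others, green end tape and a white blank label on top; origin at the centre of its underside. It is loose and must stay where it is.
- tray_pack_right: Pack already seated in the tray's right-hand outer pocket (tray -y side), same size as the others, green end tape and a white blank label on top; origin at the centre of its underside. It is loose and must stay where it is.
There are look-alikes about, which are no part of the job. Leave any pink look-alike of the scale alone.

How it is judged:
By the outcome, as a careful person would: the job done as asked, in the order asked, and still so for the second after the job is handed in, with the robot touching nothing.
It also fails if it takes over 112 s, if anything falls off the work surface, if the arm or the gripper's body presses on something with over 40 N, if the wrist force passes 120 N, or if a joint passes its speed limit or range.

## Working session

There is one attempt and no reset: what is moved stays moved. The work goes in short steps, Python scripts to look and compute and a tool call to move; the robot and the scene stay as the last step left them, time stands still between calls to the robot, and variables do not carry over. Pictures are saved under pics/ and viewed, about 12 in all and at most 16, crops included, and the job is handed in when it is done.

Besides the shell and the picture viewer there is one more tool, called after "Emit:" as a command line: name --argument value ..., lists and objects as JSON in quotes. carry_out: Moves the arm, as the interface text tells. Its arguments: {"type":"object","properties":{"moves":{"type":"array"},"force":{"type":"number"}},"required":["moves"]}

```bash
mkdir -p pics
python3 - <<'E'
from cell import bot
import cv2,numpy as np
o=bot.get_obs();print(o['time_s'],o['ee_pos'],o['eef_rot'],o['grip_width'],bot.grip_depth)
for n in("top","scene"):
    im=bot.snapshot(n);cv2.imwrite(f'pics/{n}0.png',im)
    print(n,bot.camera_params(n))
print(bot.camera_params("wrist"))
E
```

```text
0.0 [0.27556914 0.56072437 0.40398677] [ 3.47916939e-04  8.48840609e-01  5.28648456e-01 -5.56935304e-04] 0.0916654457169945 0.1714
top {'fx': 354.2215507142566, 'fy': 354.2215507142566, 'cx': 249.54993936361558, 'cy': 193.02467433639455, 'extrinsics': array([[ 3.03488149e-02,  9.96310759e-01, -8.02734175e-02,
         3.66136687e-01],
       [-9.99535269e-01,  3.04806824e-02,  4.17585353e-04,
        -2.46298174e-02],
       [ 2.86283333e-03,  8.02234387e-02,  9.96772795e-01,
         1.06336188e+00],
       [ 0.00000000e+00,  0.00000000e+00,  0.00000000e+00,
         1.00000000e+00]])}
scene {'fx': 427.6858207274709, 'fy': 427.6858207274709, 'cx': 253.2100388151417, 'cy': 191.82076442838263, 'extrinsics': array([[-0.43303993, -0.55707054,  0.7086246 ,  1.43087759],
       [ 0.901251  , -0.28061813,  0.33015164,  0.44514719],
       [ 0.01493516,  0.78161747,  0.62357924,  0.93309318],
       [ 0.        ,  0.        ,  0.        ,  1.        ]])}
{'fx': 308.1456190387751, 'fy': 308.1456190387751, 'cx': 258.0175912927382, 'cy': 192.8743430178918, 'extrinsics': array([[ 4.41440181e-01, -8.68969934e-01, -2.23655585e-01,
         2.13368649e-01],
       [ 8.97290672e-01,  4.27470576e-01,  1.10174214e-01,
         5.90559861e-01],
       [-1.31897809e-04, -2.49319395e-01,  9.68421304e-01,
         3.84057203e-01],
       [ 0.00000000e+00,  0.00000000e+00,  0.00000000e+00,
         1.00000000e+00]])}
```

View pics/top0.png

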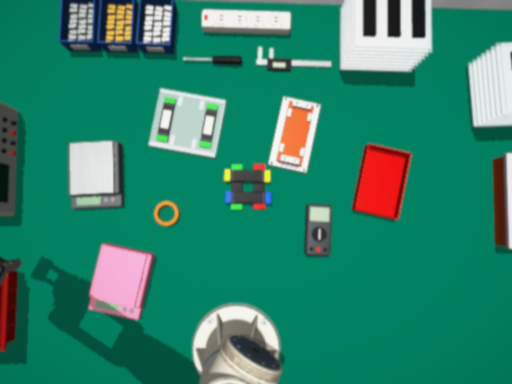

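View pics/scene0.png

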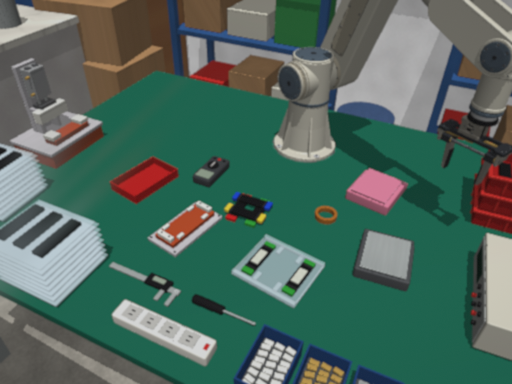

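The top view shows the stack at (247,187), with yellow and blue on top running along y, green lower left and red lower right. The blister tray is at (188,123), the carrier at (295,134) and the reject tray at (382,181). There are two scale candidates. The grey one at (96,174) has a steel pan and a display on its -x side, so it fits. The pink one at (122,281) is the look-alike.

```bash
cat > h.py <<'E'
import cv2,numpy as np
from cell import bot
def proj(P,c):
    E=c['extrinsics'];p=(np.atleast_2d(P)-E[:3,3])@E[:3,:3]
    return np.c_[c['cx']+c['fx']*p[:,0]/-p[:,2], c['cy']-c['fy']*p[:,1]/-p[:,2]]
def unproj(uv,z,c):
    uv=np.atleast_2d(uv).astype(float);E=c['extrinsics']
    d=np.c_[(uv[:,0]-c['cx'])/c['fx'],-(uv[:,1]-c['cy'])/c['fy'],-np.ones(len(uv))]@E[:3,:3].T
    return E[:3,3]+d*((z-E[2,3])/d[:,2])[:,None]
R={'red':((0,8),(172,180)),'orange':((4,14),),'yellow':((24,34),),'green':((50,64),),'blue':((108,125),)}
def blobs(im,col,mina=25,s=150,v=90):
    h=cv2.cvtColor(im,cv2.COLOR_BGR2HSV);m=np.zeros(im.shape[:2],np.uint8)
    for a,b in R[col]: m|=cv2.inRange(h,(a,s,v),(b,255,255))
    n,l,st,ce=cv2.connectedComponentsWithStats(m)
    out=[]
    for i in range(1,n):
        if st[i,4]>=mina:
            r=cv2.minAreaRect(np.argwhere(l==i)[:,::-1].astype(np.float32));out.append((st[i,4],ce[i].round(1),r))
    return out
E
python3 - <<'E'
from h import *
im=cv2.imread('pics/top0.png');c=bot.camera_params('top')
for col,z in(('red',.03),('orange',.028),('yellow',.024),('green',.015),('blue',.024)):
    for a,ce,r in blobs(im,col):
        if 60<ce[0]<420 and 80<ce[1]<240: print(col,a,ce,np.round(unproj(ce,z,c)[0][:2],4),[np.round(x,1) for x in r])
hs=cv2.cvtColor(im,cv2.COLOR_BGR2HSV)
for p in((238,165),(205,120),(236,208)):print(p,hs[p[1],p[0]])
A=cv2.resize(im[80:220,140:340],None,fx=4,fy=4,interpolation=cv2.INTER_CUBIC)
cv2.imwrite('pics/a.png',A)
E
```

```text
red 34 [302.3 109.1] [ 0.7054 -0.1748] [array([301.4, 109.5]), array([21. ,  4.3]), np.float64(3.2)]
red 3178 [381.5 181.2] [ 0.496  -0.4115] [array([381.5, 181.1]), array([46.9, 68.8]), np.float64(11.8)]
red 63 [258.9 166.5] [ 0.5285 -0.0502] [array([259. , 166.5]), array([ 5., 10.]), np.float64(90.0)]
red 68 [258.8 205.5] [ 0.4137 -0.0532] [array([259. , 205.5]), array([12.,  5.]), np.float64(0.0)]
orange 962 [295.4 131.3] [ 0.6378 -0.1558] [array([295.4, 130.5]), array([23.4, 53.2]), np.float64(12.7)]
yellow 67 [226.9 174.9] [0.5015 0.0435] [array([226.8, 174.9]), array([ 5.5, 12. ]), np.float64(6.3)]
yellow 74 [266.5 176. ] [ 0.5018 -0.0736] [array([266.5, 176. ]), array([12.,  5.]), np.float64(90.0)]
green 40 [169.4 100.5] [0.7244 0.2263] [array([169.5, 100.4]), array([9.3, 4.1]), np.float64(8.1)]
green 35 [211.6 106.5] [0.7098 0.0978] [array([211.5, 106.5]), array([3., 9.]), np.float64(90.0)]
green 49 [162.  137.6] [0.6095 0.243 ] [array([162. , 137.6]), array([10. ,  4.7]), np.float64(11.3)]
green 44 [205.1 143.8] [0.5947 0.1128] [array([205.2, 143.8]), array([9. , 4.7]), np.float64(11.3)]
green 47 [236.6 167. ] [0.5273 0.016 ] [array([236.5, 167. ]), array([4., 9.]), np.float64(90.0)]
green 57 [236.7 205.6] [0.4121 0.0118] [array([236.5, 205.5]), array([5., 9.]), np.float64(90.0)]
blue 53 [228.1 197. ] [0.4362 0.0376] [array([228., 197.]), array([10.,  4.]), np.float64(90.0)]
blue 68 [267.5 197.5] [ 0.4383 -0.0782] [array([267.5, 197.5]), array([11.,  5.]), np.float64(90.0)]
(238, 165) [ 64 179 231]
(205, 120) [ 30  11 202]
(236, 208) [ 63 182 224]
```

View pics/a.png

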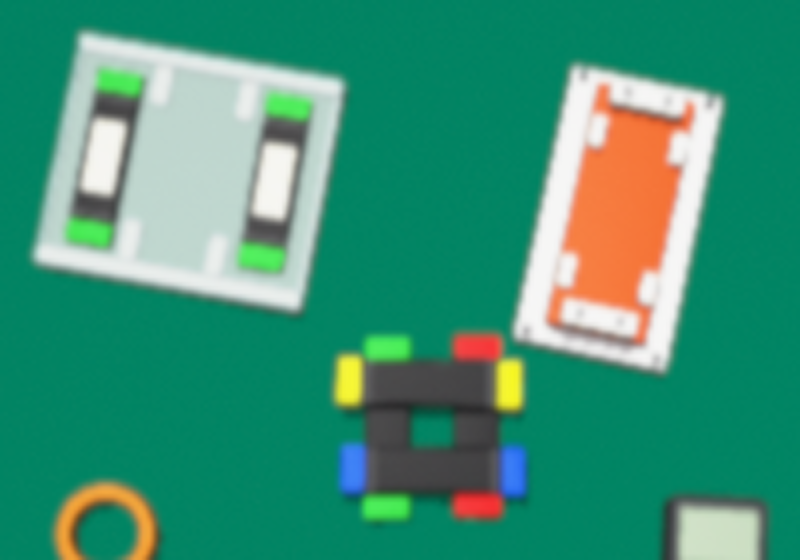

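The enlarged crop confirms the stack's colours. It also shows the clear tray with an empty middle pocket and the orange nest with its white stops. Next I fit poses from the outlines.

Run:
```python
from h import *
im=cv2.imread('pics/top0.png');c=bot.camera_params('top')
def rect(n,pts,z):
    P=unproj(np.array(pts),z,c)[:,:2];u=(P[0]+P[1]-P[2]-P[3])/2;v=(P[0]+P[3]-P[1]-P[2])/2
    print(n,'c',P.mean(0).round(4),'L',np.linalg.norm(u).round(3),np.linalg.norm(v).round(3),'ang',np.degrees([np.arctan2(u[1],u[0]),np.arctan2(-v[0],v[1])]).round(1))
f=lambda L:[(x/4+140-.375,y/4+80-.375) for x,y in L]
rect('tray',f([(80,33),(347,80),(300,312),(33,262)]),.016)
rect('carrier',f([(575,65),(722,95),(667,372),(514,338)]),.008)
rect('nest',f([(598,85),(693,103),(646,345),(548,325)]),.028)
g=cv2.cvtColor(im,cv2.COLOR_BGR2HSV)
b=blobs(im,'red',500)[0]
for a,ce,r in blobs(im,'red',1000):
  if ce[0]>300:
    bx=cv2.boxPoints(r);i=np.argsort(bx[:,1]);t=bx[i[:2]];bo=bx[i[2:]];t=t[np.argsort(t[:,0])];bo=bo[np.argsort(bo[:,0])]
    rect('reject',[t[0],t[1],bo[1],bo[0]],.03)
A=np.hstack([cv2.resize(im[125:225,55:135],None,fx=5,fy=5,interpolation=3),cv2.resize(im[125:225,340:420],None,fx=5,fy=5,interpolation=3)])
cv2.imwrite('pics/b.png',A)
```

```text
tray c [0.6582 0.1694] L 0.18 0.205 ang [-8.8 -8.7]
carrier c [ 0.6355 -0.1559] L 0.217 0.116 ang [-10.5 -10.5]
nest c [ 0.6325 -0.1547] L 0.186 0.073 ang [-10.   -9.6]
reject c [ 0.497  -0.4117] L 0.205 0.137 ang [-11.6 -10.1]
```

View pics/b.png

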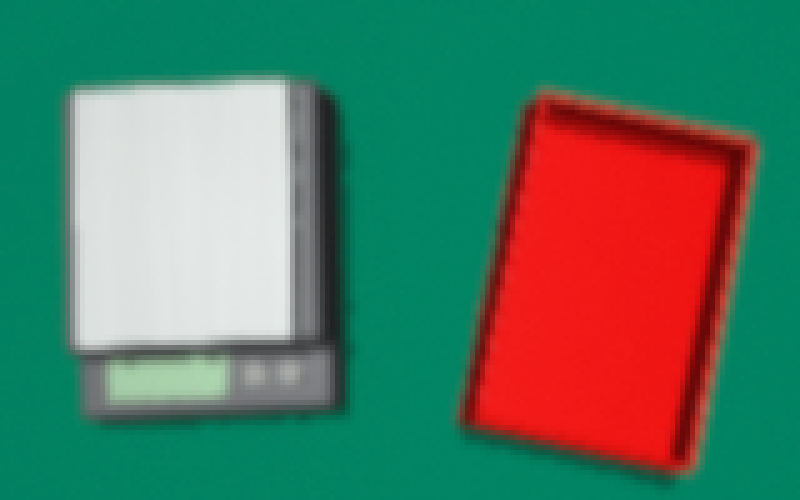

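The left crop is the grey scale, with pan corners at about (72,88), (289,80), (291,348) and (75,350). The right crop is the red tray, with its rim corners clear.

```bash
cat >> h.py <<'E'
def rect(n,pts,z,c):
    P=unproj(np.array(pts),z,c)[:,:2];u=(P[0]+P[1]-P[2]-P[3])/2;v=(P[0]+P[3]-P[1]-P[2])/2
    print(n,'c',P.mean(0).round(4),'L',np.linalg.norm(u).round(3),np.linalg.norm(v).round(3),'ang',np.degrees([np.arctan2(u[1],u[0]),np.arctan2(-v[0],v[1])]).round(1))
def state():
    """tool state: grasp pose with jaw-axis angle"""
    from scipy.spatial.transform import Rotation as Ro
    o=bot.get_obs();q=o['eef_rot'];M=Ro.from_quat([q[1],q[2],q[3],q[0]]).as_matrix();return o,M
def to(x,y,ztip,packang=None):
    """units to bring tool over x,y with tip height; jaw axis perpendicular to pack axis (deg)"""
    o,M=state();p=o['ee_pos'];t=np.array([x,y,ztip+.190])
    d=M.T@(t-p)/.03
    ja=np.degrees(np.arctan2(M[1,0],M[0,0]))
    s='t=%.2f tcp %s tilt %.2f jaw %.1fdeg w %.1f F %s | shift %s'%(o['time_s'],p.round(4),np.degrees(np.arccos(-M[2,2])),ja,o['grip_width']*1e3,np.round(o['wrist_force'],1),d.round(2))
    if packang is not None:
        dw=(packang+90-ja+90)%180-90   # world-z turn needed; tool z is down -> rz=-dw
        s+=' rz total %.2f (x6deg), level rx,ry: %s'%(-dw/6,(np.cross(M[:,2],[0,0,-1])@M*180/np.pi/6).round(2))
    print(s)
E
python3 - <<'E'
from h import *
c=bot.camera_params('top')
rect('pan',[(x/5+54.6,y/5+124.6) for x,y in[(72,88),(289,80),(291,348),(75,350)]],.05,c)
rect('rej',[(x/5+259.6,y/5+124.6) for x,y in[(530,92),(758,135),(692,475),(460,428)]],.035,c)
to(.49,-.017,.25,88)
o,M=state();print(M.round(3),o['joint_pos'].round(3))
print([w for w in bot.camera_params('wrist')['extrinsics'].round(3)])
E
```

```text
pan c [0.5069 0.4342] L 0.154 0.125 ang [4.3 3.1]
rej c [ 0.4965 -0.41  ] L 0.204 0.136 ang [-11.2  -9.4]
t=0.10 tcp [0.2756 0.5607 0.4041] tilt 0.07 jaw 63.8deg w 92.0 F [ 0.4 -0.2  0.1] | shift [-14.13  14.91  -1.18] rz total 10.97 (x6deg), level rx,ry: [-0.    0.01  0.  ]
[[ 0.441  0.897 -0.001]
 [ 0.897 -0.441 -0.001]
 [-0.001 -0.    -1.   ]] [ 1.112  0.354  1.634  0.     1.155 -0.002]
[array([ 0.441, -0.869, -0.224,  0.213]), array([0.897, 0.427, 0.11 , 0.591]), array([-0.   , -0.249,  0.968,  0.384]), array([0., 0., 0., 1.])]
```

Emit:
carry_out --moves '[{"rz":1,"jaw":54},{"rz":1},{"rz":1},{"rz":1},{"rz":1},{"rz":1},{"rz":1},{"rz":1},{"rz":1},{"rz":1},{"rz":1}]' --force 25

```text
invalid input
```

Emit:
carry_out --moves '[{"x":0.36,"y":0.97},{"x":0.36,"y":0.97},{"x":0.36,"y":0.97},{"x":0.36,"y":0.97},{"x":0.36,"y":0.97},{"x":0.36,"y":0.97},{"x":0.36,"y":0.97},{"x":0.36,"y":0.97},{"x":0.36,"y":0.97},{"x":0.36,"y":0.97},{"x":0.36,"y":0.97},{"x":0.36,"y":0.97}]'

```text
invalid input
```

```bash
python3 -c "
from h import *
to(.46,-.017,.2,88)"
```

```text
t=0.10 tcp [0.2756 0.5607 0.4041] tilt 0.07 jaw 63.8deg w 92.0 F [ 0.4 -0.2  0.1] | shift [-14.57  14.01   0.49] rz total 10.97 (x6deg), level rx,ry: [-0.    0.01  0.  ]
```

Emit:
carry_out --moves '[{"jaw":54,"x":0,"y":0,"z":0,"rx":0,"ry":0,"rz":1},{"jaw":54,"x":0,"y":0,"z":0,"rx":0,"ry":0,"rz":1},{"jaw":54,"x":0,"y":0,"z":0,"rx":0,"ry":0,"rz":1}]' --force 25

```text
time_s: 0.4
ee_pos: [0.2754, 0.5603, 0.4027]
eef_rot: [0.001, 0.923, 0.385, -0.001]
wrist_force: [-0.2, -0.0, -1.0]
grip_width: 0.0698
```

Emit:
carry_out --moves '[{"jaw":54,"x":0,"y":0,"z":0,"rx":0,"ry":0,"rz":1},{"jaw":54,"x":0,"y":0,"z":0,"rx":0,"ry":0,"rz":1},{"jaw":54,"x":0,"y":0,"z":0,"rx":0,"ry":0,"rz":1},{"jaw":54,"x":0,"y":0,"z":0,"rx":0,"ry":0,"rz":1},{"jaw":54,"x":0,"y":0,"z":0,"rx":0,"ry":0,"rz":1},{"jaw":54,"x":0,"y":0,"z":0,"rx":0,"ry":0,"rz":1},{"jaw":54,"x":0,"y":0,"z":0,"rx":0,"ry":0,"rz":1},{"jaw":54,"x":0,"y":0,"z":0,"rx":0,"ry":0,"rz":0.7}]'

```text
time_s: 1.2
ee_pos: [0.2748, 0.5593, 0.3991]
eef_rot: [0.005, 1.0, -0.026, -0.002]
wrist_force: [-0.5, -0.8, -0.3]
grip_width: 0.0541
```

Emit:
carry_out --moves '[{"jaw":54,"x":0.3,"y":1,"z":0,"rx":0,"ry":0,"rz":0},{"jaw":54,"x":0.3,"y":1,"z":0,"rx":0,"ry":0,"rz":0},{"jaw":54,"x":0.3,"y":1,"z":0,"rx":0,"ry":0,"rz":0},{"jaw":54,"x":0.3,"y":1,"z":0,"rx":0,"ry":0,"rz":0},{"jaw":54,"x":0.3,"y":1,"z":0,"rx":0,"ry":0,"rz":0},{"jaw":54,"x":0.3,"y":1,"z":0,"rx":0,"ry":0,"rz":0},{"jaw":54,"x":0.3,"y":1,"z":0,"rx":0,"ry":0,"rz":0},{"jaw":54,"x":0.3,"y":1,"z":0,"rx":0,"ry":0,"rz":0},{"jaw":54,"x":0.3,"y":1,"z":0,"rx":0,"ry":0,"rz":0},{"jaw":54,"x":0.3,"y":1,"z":0,"rx":0,"ry":0,"rz":0},{"jaw":54,"x":0.3,"y":1,"z":0,"rx":0,"ry":0,"rz":0},{"jaw":54,"x":0.3,"y":1,"z":0,"rx":0,"ry":0,"rz":0}]'

```text
time_s: 2.4
ee_pos: [0.3636, 0.1825, 0.3988]
eef_rot: [0.007, 1.0, -0.024, -0.004]
wrist_force: [0.5, -0.2, 0.2]
grip_width: 0.0542
```

```bash
python3 -c "
from h import *
to(.46,-.017,.2,88)"
```

```text
t=2.40 tcp [0.3636 0.1825 0.3988] tilt 0.90 jaw -2.8deg w 54.2 F [ 0.5 -0.2  0.2] | shift [3.54 6.48 0.36] rz total -0.13 (x6deg), level rx,ry: [0.13 0.07 0.  ]
```

Emit:
carry_out --moves '[{"jaw":54,"x":0.5,"y":0.9,"z":0,"rx":0,"ry":0,"rz":0},{"jaw":54,"x":0.5,"y":0.9,"z":0,"rx":0,"ry":0,"rz":0},{"jaw":54,"x":0.5,"y":0.9,"z":0,"rx":0,"ry":0,"rz":0},{"jaw":54,"x":0.5,"y":0.9,"z":0,"rx":0,"ry":0,"rz":0},{"jaw":54,"x":0.5,"y":0.9,"z":0,"rx":0,"ry":0,"rz":0},{"jaw":54,"x":0.5,"y":0.9,"z":0,"rx":0,"ry":0,"rz":0},{"jaw":54,"x":0.5,"y":0.8,"z":0,"rx":0.1,"ry":0.1,"rz":0},{"jaw":54,"x":0,"y":0,"z":0,"rx":0,"ry":0,"rz":0}]'

```text
time_s: 3.2
ee_pos: [0.4612, -0.02, 0.3999]
eef_rot: [0.002, 1.0, -0.026, 0.001]
wrist_force: [-0.7, 0.5, -0.3]
grip_width: 0.054
```

```bash
cat > look.py <<'E'
from h import *
import sys
c=bot.camera_params('wrist');im=bot.snapshot('wrist');cv2.imwrite(sys.argv[1],im)
to(.46,-.017,.2,88)
for col,z in(('red',.012),('yellow',.024),('green',.012),('blue',.024)):
    for a,ce,r in blobs(im,col,150): print(col,a,ce,np.round(unproj(ce,z,c)[0][:2],4),[np.round(x,1) for x in r])
E
python3 look.py pics/w1.png
```

```text
t=3.25 tcp [ 0.4604 -0.019   0.3996] tilt 0.21 jaw -2.9deg w 54.0 F [-0.8 -0.2  0.4] | shift [-0.02 -0.07  0.32] rz total -0.16 (x6deg), level rx,ry: [ 0.03 -0.01 -0.  ]
red 389 [316.4 193.6] [ 0.5334 -0.0516] [array([316. , 193.5]), array([27., 14.]), np.float64(90.0)]
red 334 [220.8 200.6] [ 0.4149 -0.0544] [array([220.8, 200.7]), array([27.6, 12.3]), np.float64(84.3)]
red 253 [381.4 248.9] [ 0.6173 -0.1302] [array([398. , 256.4]), array([122.4,  28.7]), np.float64(7.4)]
yellow 499 [291.7 117.5] [0.5038 0.0415] [array([291.6, 117.5]), array([16.1, 31.3]), np.float64(87.7)]
yellow 379 [293.9 216.6] [ 0.5037 -0.0759] [array([294.1, 216.8]), array([13.4, 28.5]), np.float64(87.1)]
green 562 [373.5  47.2] [0.5968 0.1116] [array([373.3,  47.2]), array([16.8, 34.9]), np.float64(9.5)]
green 476 [480.3  57.1] [0.7156 0.0955] [array([480. ,  57.4]), array([14.3, 35.2]), np.float64(14.0)]
green 366 [313.  139.8] [0.5297 0.0143] [array([313., 140.]), array([28., 12.]), np.float64(90.0)]
green 373 [214.2 147.7] [0.4124 0.0111] [array([214.2, 147.7]), array([28.4, 13.4]), np.float64(82.9)]
blue 467 [234.1 125.3] [0.4387 0.0363] [array([234.3, 125.3]), array([15.6, 30.5]), np.float64(85.8)]
blue 331 [242.7 223. ] [ 0.4409 -0.0808] [array([242.6, 223.1]), array([12.3, 27. ]), np.float64(85.6)]
```

View pics/w1.png

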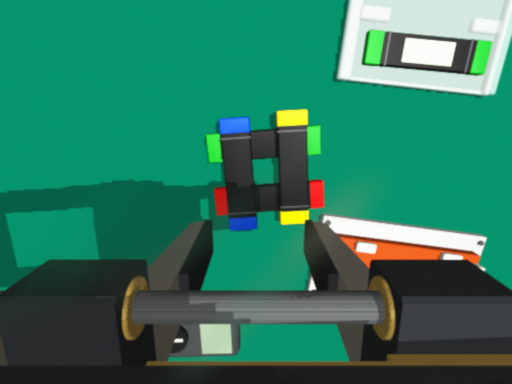

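The stack is seen clearly from the wrist. Yellow's tapes at (292,117) and (294,217) put its centre at (0.504,-0.017). I move above it.

Emit:
carry_out --moves '[{"jaw":54,"x":0,"y":0,"z":0.3,"rx":0,"ry":0,"rz":-0.5},{"jaw":54,"x":0.7,"y":-0.06,"z":0.5,"rx":0,"ry":0,"rz":0},{"jaw":54,"x":0.7,"y":0,"z":0.8,"rx":0,"ry":0,"rz":0},{"jaw":54,"x":0,"y":0,"z":1,"rx":0,"ry":0,"rz":0},{"jaw":54,"x":0,"y":0,"z":1,"rx":0,"ry":0,"rz":0},{"jaw":54,"x":0,"y":0,"z":0.6,"rx":0,"ry":0,"rz":0},{"jaw":54,"x":0,"y":0,"z":0,"rx":0,"ry":0,"rz":0}]'

```text
time_s: 3.95
ee_pos: [0.5003, -0.0113, 0.2696]
eef_rot: [0.001, 1.0, 0.003, -0.001]
wrist_force: [-0.7, 0.1, 0.0]
grip_width: 0.0541
```

```bash
python3 -c "
from h import *
to(.5037,-.0172,.014,90.5)"
```

```text
t=3.95 tcp [ 0.5003 -0.0113  0.2696] tilt 0.18 jaw 0.3deg w 54.1 F [-0.7  0.1  0. ] | shift [0.12 0.19 2.19] rz total -0.04 (x6deg), level rx,ry: [0.02 0.02 0.  ]
```

Emit:
carry_out --moves '[{"jaw":54,"x":0.12,"y":0.19,"z":0.6,"rx":0,"ry":0,"rz":0},{"jaw":54,"x":0,"y":0,"z":0.6,"rx":0,"ry":0,"rz":0},{"jaw":54,"x":0,"y":0,"z":0.4,"rx":0,"ry":0,"rz":0},{"jaw":54,"x":0,"y":0,"z":0,"rx":0,"ry":0,"rz":0}]'

```text
time_s: 4.35
ee_pos: [0.5037, -0.0143, 0.2229]
eef_rot: [0.001, 1.0, 0.004, -0.001]
wrist_force: [-0.1, -0.4, 0.2]
grip_width: 0.0537
```

```bash
python3 -c "
from h import *
to(.5037,-.0172,.014,90.5)"
```

```text
t=4.35 tcp [ 0.5037 -0.0143  0.2229] tilt 0.14 jaw 0.4deg w 53.7 F [-0.1 -0.4  0.2] | shift [-0.    0.1   0.63] rz total -0.01 (x6deg), level rx,ry: [0.02 0.01 0.  ]
```

Emit:
carry_out --moves '[{"jaw":54,"x":0,"y":0.1,"z":0.35,"rx":0,"ry":0,"rz":0},{"jaw":54,"x":0,"y":0,"z":0.3,"rx":0,"ry":0,"rz":0},{"jaw":54,"x":0,"y":0,"z":0,"rx":0,"ry":0,"rz":0},{"jaw":25,"x":0,"y":0,"z":0,"rx":0,"ry":0,"rz":0},{"jaw":25,"x":0,"y":0,"z":0,"rx":0,"ry":0,"rz":0},{"jaw":25,"x":0,"y":0,"z":0,"rx":0,"ry":0,"rz":0},{"jaw":25,"x":0,"y":0,"z":0,"rx":0,"ry":0,"rz":0},{"jaw":25,"x":0,"y":0,"z":0,"rx":0,"ry":0,"rz":0}]' --force 25

```text
time_s: 5.15
ee_pos: [0.5046, -0.0171, 0.2048]
eef_rot: [0.001, 1.0, 0.004, 0.001]
wrist_force: [0.3, 0.0, -1.7]
grip_width: 0.0338
```

```bash
python3 -c "
from h import *
to(.5037,-.0172,.014,90.5)"
```

```text
t=5.15 tcp [ 0.5046 -0.0171  0.2048] tilt 0.17 jaw 0.4deg w 33.8 F [ 0.3  0.  -1.7] | shift [-0.03  0.    0.03] rz total -0.01 (x6deg), level rx,ry: [ 0.02 -0.02  0.  ]
```

Emit:
carry_out --moves '[{"jaw":25,"x":0,"y":0,"z":-0.4,"rx":0,"ry":0,"rz":0},{"jaw":25,"x":0,"y":0,"z":-1,"rx":0,"ry":0,"rz":0},{"jaw":25,"x":0,"y":0,"z":-1,"rx":0,"ry":0,"rz":0},{"jaw":25,"x":0,"y":0,"z":-1,"rx":0,"ry":0,"rz":0},{"jaw":25,"x":0.7,"y":0.75,"z":-0.5,"rx":0,"ry":0,"rz":0},{"jaw":25,"x":0.7,"y":0.75,"z":0,"rx":0,"ry":0,"rz":0},{"jaw":25,"x":0.7,"y":0.75,"z":0,"rx":0,"ry":0,"rz":0},{"jaw":25,"x":0.7,"y":0.75,"z":0,"rx":0,"ry":0,"rz":0},{"jaw":25,"x":0.7,"y":0.75,"z":0,"rx":0,"ry":0,"rz":0},{"jaw":25,"x":0.7,"y":0.75,"z":0,"rx":0,"ry":0,"rz":0},{"jaw":25,"x":0,"y":0,"z":0,"rx":0,"ry":0,"rz":-0.5},{"jaw":25,"x":0,"y":0,"z":0,"rx":0,"ry":0,"rz":-1}]'

```text
time_s: 6.35
ee_pos: [0.6345, -0.1561, 0.3382]
eef_rot: [0.002, 0.996, 0.084, 0.003]
wrist_force: [-0.8, -0.5, -1.6]
grip_width: 0.0338
```

Emit:
carry_out --moves '[{"jaw":25,"x":0,"y":0,"z":0,"rx":0,"ry":0,"rz":-1},{"jaw":25,"x":0,"y":0,"z":0,"rx":0,"ry":0,"rz":-1},{"jaw":25,"x":0,"y":0,"z":0,"rx":0,"ry":0,"rz":-1},{"jaw":25,"x":0,"y":0,"z":0,"rx":0,"ry":0,"rz":-1},{"jaw":25,"x":0,"y":0,"z":0,"rx":0,"ry":0,"rz":-1},{"jaw":25,"x":0,"y":0,"z":0,"rx":0,"ry":0,"rz":-1},{"jaw":25,"x":0,"y":0,"z":0,"rx":0,"ry":0,"rz":-1},{"jaw":25,"x":0,"y":0,"z":0,"rx":0,"ry":0,"rz":-1},{"jaw":25,"x":0,"y":0,"z":0,"rx":0,"ry":0,"rz":-1},{"jaw":25,"x":0,"y":0,"z":0,"rx":0,"ry":0,"rz":-1},{"jaw":25,"x":0,"y":0,"z":0,"rx":0,"ry":0,"rz":-0.7},{"jaw":25,"x":0,"y":0,"z":0,"rx":0,"ry":0,"rz":0}]'

```text
time_s: 7.55
ee_pos: [0.632, -0.1563, 0.349]
eef_rot: [0.004, 0.784, 0.62, 0.002]
wrist_force: [-0.6, 0.0, -1.1]
grip_width: 0.0336
```

```bash
python3 -c "
from h import *
to(.634,-.1555,.100,-10.3)
c=bot.camera_params('wrist');im=bot.snapshot('wrist');cv2.imwrite('pics/w2.png',im);np.save('c2.npy',c,allow_pickle=True)"
```

```text
t=7.55 tcp [ 0.632  -0.1563  0.349 ] tilt 0.52 jaw 76.7deg w 33.6 F [-0.6  0.  -1.1] | shift [0.04 0.04 1.97] rz total -0.50 (x6deg), level rx,ry: [ 0.08  0.02 -0.  ]
```

View pics/w2.png

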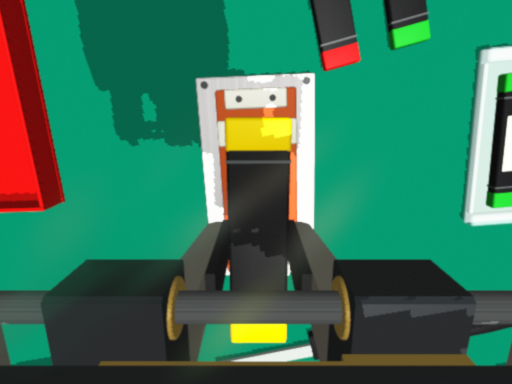

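The wrist view shows the pack held over the carrier, with plate end corners at (197,79) and (315,73) and block corners at (217,91) and (295,88). I work out the carrier's axis from these.

Run:
```python
from h import *
c=np.load('c2.npy',allow_pickle=True).item()
for n,a,z,L in(('plate',[(197,79),(315,73)],.008,.107),('block',[(217,91),(295,88)],.028,.091),('stop',[(224.5,90),(284.5,88)],.042,.09)):
    P=unproj(a,z,c)[:,:2];d=P[0]-P[1];w=np.linalg.norm(d)
    print(n,P.round(4),w.round(4),'ang',np.degrees(np.arctan2(-d[0],d[1])).round(2), P.mean(0).round(4))
    for A in(-10.3,-9.5):
        A=np.radians(A);print('  ctr',(P.mean(0)+L*np.array([np.cos(A),np.sin(A)])).round(4))
# plate edges: left, right
for e in([(197,79),(208,222)],[(315,73),(314,222)]):
    P=unproj(e,.008,c)[:,:2];d=P[1]-P[0];print('edge',np.degrees(np.arctan2(d[1],d[0])).round(2))
# held pack tape at near end, top z = tip-.0028+.012
P=unproj([(226,120),(292,118)],.159-.0028+.012,c);print(P.round(4))
```

```text
plate [[ 0.5218 -0.1928]
 [ 0.543  -0.0793]] 0.1154 ang 169.39 [ 0.5324 -0.136 ]
  ctr [ 0.6377 -0.1552]
  ctr [ 0.6379 -0.1537]
block [[ 0.5388 -0.1744]
 [ 0.5529 -0.1035]] 0.0723 ang 168.75 [ 0.5459 -0.139 ]
  ctr [ 0.6354 -0.1553]
  ctr [ 0.6356 -0.154 ]
stop [[ 0.5407 -0.1662]
 [ 0.5513 -0.1143]] 0.053 ang 168.47 [ 0.546  -0.1403]
  ctr [ 0.6346 -0.1564]
  ctr [ 0.6348 -0.1551]
edge -11.59
edge -11.02
[[ 0.5654 -0.1582  0.1682]
 [ 0.5721 -0.1255  0.1682]]
```

Emit:
carry_out --moves '[{"jaw":25,"x":0,"y":0,"z":0.5,"rx":0.08,"ry":0.02,"rz":-0.42},{"jaw":25,"x":0.0,"y":0.1,"z":0.8,"rx":0,"ry":0,"rz":0},{"jaw":25,"x":0,"y":0,"z":0.8,"rx":0,"ry":0,"rz":0},{"jaw":25,"x":0,"y":0,"z":0.6,"rx":0,"ry":0,"rz":0},{"jaw":25,"x":0,"y":0,"z":0.3,"rx":0,"ry":0,"rz":0},{"jaw":25,"x":0,"y":0,"z":0,"rx":0,"ry":0,"rz":0}]'

```text
time_s: 8.2
ee_pos: [0.6358, -0.157, 0.2601]
eef_rot: [0.002, 0.775, 0.632, 0.001]
wrist_force: [0.0, -0.3, -1.5]
grip_width: 0.0335
```

```bash
python3 -c "
from h import *
to(.635,-.156,.0308,-10.8)"
```

```text
t=8.20 tcp [ 0.6358 -0.157   0.2601] tilt 0.25 jaw 78.4deg w 33.5 F [ 0.  -0.3 -1.5] | shift [ 0.03 -0.04  1.31] rz total -0.14 (x6deg), level rx,ry: [ 0.04 -0.   -0.  ]
```

Emit:
carry_out --moves '[{"jaw":25,"x":0.03,"y":-0.03,"z":0.5,"rx":0.04,"ry":0,"rz":-0.14},{"jaw":25,"x":0,"y":0,"z":0.4,"rx":0,"ry":0,"rz":0},{"jaw":25,"x":0,"y":0,"z":0.3,"rx":0,"ry":0,"rz":0},{"jaw":25,"x":0,"y":0,"z":0,"rx":0,"ry":0,"rz":0}]'

```text
time_s: 8.6
ee_pos: [0.6359, -0.156, 0.2235]
eef_rot: [0.001, 0.771, 0.637, 0.001]
wrist_force: [-0.4, 1.2, -1.7]
grip_width: 0.0339
```

```bash
python3 -c "
from h import *
to(.635,-.156,.0308,-10.8)"
```

```text
t=8.60 tcp [ 0.6359 -0.156   0.2235] tilt 0.15 jaw 79.2deg w 33.9 F [-0.4  1.2 -1.7] | shift [-0.   -0.03  0.09] rz total -0.00 (x6deg), level rx,ry: [ 0.03  0.   -0.  ]
```

Emit:
carry_out --moves '[{"jaw":25,"x":0,"y":0,"z":0.05,"rx":0.03,"ry":0,"rz":0},{"jaw":25,"x":0,"y":0,"z":0.05,"rx":0,"ry":0,"rz":0},{"jaw":25,"x":0,"y":0,"z":0,"rx":0,"ry":0,"rz":0}]'

```text
time_s: 8.9
ee_pos: [0.6362, -0.1562, 0.2208]
eef_rot: [0.0, 0.771, 0.637, -0.0]
wrist_force: [-0.4, 0.0, -0.7]
grip_width: 0.0335
```

Emit:
carry_out --moves '[{"jaw":25,"x":0,"y":0,"z":0.03,"rx":0,"ry":0,"rz":0},{"jaw":25,"x":0,"y":0,"z":0.0,"rx":0,"ry":0,"rz":0}]'

```text
time_s: 9.1
ee_pos: [0.6365, -0.1562, 0.2208]
eef_rot: [0.001, 0.771, 0.637, 0.0]
wrist_force: [0.5, 0.3, -1.2]
grip_width: 0.034
```

Emit:
carry_out --moves '[{"jaw":25,"x":0,"y":0,"z":0.05,"rx":0,"ry":0,"rz":0},{"jaw":25,"x":0,"y":0,"z":0.0,"rx":0,"ry":0,"rz":0}]'

```text
time_s: 9.3
ee_pos: [0.6368, -0.1563, 0.2209]
eef_rot: [0.001, 0.771, 0.637, 0.001]
wrist_force: [0.4, -0.5, -1.4]
grip_width: 0.034
```

Emit:
carry_out --moves '[{"jaw":25,"x":0,"y":0,"z":0.1,"rx":0,"ry":0,"rz":0}]'

```text
time_s: 9.4
ee_pos: [0.6372, -0.1564, 0.2202]
eef_rot: [0.001, 0.771, 0.637, 0.001]
wrist_force: [-12.1, 2.9, 38.0]
grip_width: 0.0336
```

Emit:
carry_out --moves '[{"jaw":25,"x":0,"y":0,"z":0,"rx":0,"ry":0,"rz":0},{"jaw":50,"x":0,"y":0,"z":0,"rx":0,"ry":0,"rz":0},{"jaw":50,"x":0,"y":0,"z":0,"rx":0,"ry":0,"rz":0},{"jaw":50,"x":0,"y":0,"z":0,"rx":0,"ry":0,"rz":0},{"jaw":50,"x":0,"y":0,"z":-0.3,"rx":0,"ry":0,"rz":0},{"jaw":50,"x":0,"y":0,"z":-1,"rx":0,"ry":0,"rz":0},{"jaw":50,"x":0,"y":0,"z":-1,"rx":0,"ry":0,"rz":0},{"jaw":50,"x":0,"y":0,"z":-1,"rx":0,"ry":0,"rz":0},{"jaw":50,"x":0,"y":0,"z":-1,"rx":0,"ry":0,"rz":0},{"jaw":50,"x":0,"y":0,"z":0,"rx":0,"ry":0,"rz":0}]'

```text
time_s: 10.4
ee_pos: [0.6368, -0.1563, 0.3551]
eef_rot: [0.001, 0.771, 0.637, 0.001]
wrist_force: [0.2, -0.3, 0.7]
grip_width: 0.0498
```

```bash
python3 -c "
from h import *
to(.4398,-.0222,.1,91.1)
im=bot.snapshot('top');cv2.imwrite('pics/t2.png',cv2.resize(im[80:220,200:340],None,fx=4,fy=4,interpolation=3))"
```

```text
t=10.40 tcp [ 0.6368 -0.1563  0.3551] tilt 0.14 jaw 79.2deg w 49.8 F [ 0.2 -0.3  0.7] | shift [ 3.16 -7.3   2.15] rz total 13.01 (x6deg), level rx,ry: [0.02 0.   0.  ]
```

View pics/t2.png

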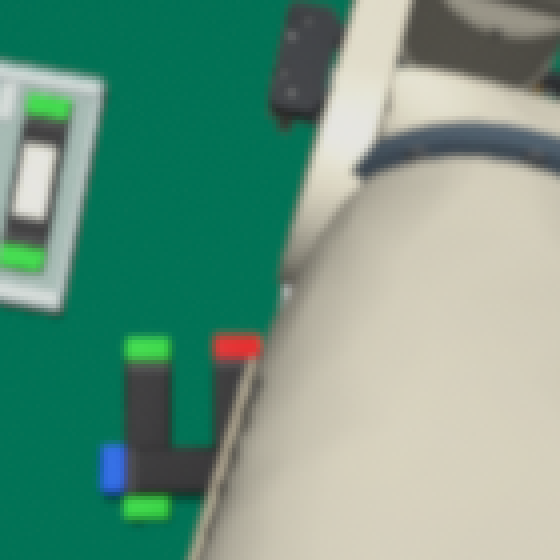

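Emit:
carry_out --moves '[{"jaw":54,"x":0.4,"y":-0.9,"z":0,"rx":0,"ry":0,"rz":0},{"jaw":54,"x":0.4,"y":-0.9,"z":0,"rx":0,"ry":0,"rz":0},{"jaw":54,"x":0.4,"y":-0.9,"z":0,"rx":0,"ry":0,"rz":0},{"jaw":54,"x":0.4,"y":-0.9,"z":0,"rx":0,"ry":0,"rz":0},{"jaw":54,"x":0.4,"y":-0.9,"z":0,"rx":0,"ry":0,"rz":0},{"jaw":54,"x":0.4,"y":-0.9,"z":0,"rx":0,"ry":0,"rz":0},{"jaw":54,"x":0.4,"y":-0.9,"z":0,"rx":0,"ry":0,"rz":0},{"jaw":54,"x":0.4,"y":-0.8,"z":0,"rx":0,"ry":0,"rz":0},{"jaw":54,"x":0,"y":0,"z":0,"rx":0,"ry":0,"rz":1},{"jaw":54,"x":0,"y":0,"z":0,"rx":0,"ry":0,"rz":1},{"jaw":54,"x":0,"y":0,"z":0,"rx":0,"ry":0,"rz":1},{"jaw":54,"x":0,"y":0,"z":0,"rx":0,"ry":0,"rz":1}]'

```text
time_s: 11.65
ee_pos: [0.4301, -0.0164, 0.3408]
eef_rot: [-0.006, 0.889, 0.457, -0.009]
wrist_force: [0.6, -1.0, 1.0]
grip_width: 0.054
```

Emit:
carry_out --moves '[{"jaw":54,"x":0,"y":0,"z":0,"rx":0,"ry":0,"rz":1},{"jaw":54,"x":0,"y":0,"z":0,"rx":0,"ry":0,"rz":1},{"jaw":54,"x":0,"y":0,"z":0,"rx":0,"ry":0,"rz":1},{"jaw":54,"x":0,"y":0,"z":0,"rx":0,"ry":0,"rz":1},{"jaw":54,"x":0,"y":0,"z":0,"rx":0,"ry":0,"rz":1},{"jaw":54,"x":0,"y":0,"z":0,"rx":0,"ry":0,"rz":1},{"jaw":54,"x":0,"y":0,"z":0,"rx":0,"ry":0,"rz":1},{"jaw":54,"x":0,"y":0,"z":0,"rx":0,"ry":0,"rz":1},{"jaw":54,"x":0,"y":0,"z":0,"rx":0,"ry":0,"rz":0.5},{"jaw":54,"x":0,"y":0,"z":0,"rx":0,"ry":0,"rz":0}]'

```text
time_s: 12.65
ee_pos: [0.4243, -0.016, 0.3309]
eef_rot: [-0.001, 1.0, 0.009, -0.02]
wrist_force: [-0.3, -0.1, -0.1]
grip_width: 0.0543
```

```bash
python3 look.py pics/w3.png|grep -v red;  python3 -c "
from h import *
to(.4398,-.0222,.014,91.1)"
```

```text
t=12.70 tcp [ 0.4242 -0.016   0.3308] tilt 2.33 jaw 1.1deg w 53.8 F [0.3 1.  0.2] | shift [ 1.11  0.05 -2.02] rz total 0.52 (x6deg), level rx,ry: [-0.03  0.39  0.  ]
green 938 [473.2  49.3] [0.598  0.1116] [array([473.1,  49.3]), array([21.5, 46.2]), np.float64(17.1)]
green 577 [380.8 158. ] [0.5293 0.0147] [array([380.9, 158.2]), array([16.7, 35.3]), np.float64(5.2)]
green 575 [259.  158.5] [0.4125 0.0116] [array([259. , 158.5]), array([33., 16.]), np.float64(90.0)]
blue 495 [286.  135.8] [0.4372 0.0346] [array([287.5, 134.5]), array([19., 37.]), np.float64(90.0)]
blue 486 [284.8 252.1] [ 0.4406 -0.0807] [array([284.5, 252. ]), array([14., 33.]), np.float64(90.0)]
t=12.70 tcp [ 0.4242 -0.016   0.3308] tilt 2.33 jaw 1.1deg w 53.8 F [0.3 1.  0.2] | shift [0.69 0.23 4.2 ] rz total 0.01 (x6deg), level rx,ry: [-0.03  0.39  0.  ]
```

Emit:
carry_out --moves '[{"jaw":54,"x":0,"y":0,"z":0,"rx":0,"ry":0.39,"rz":0},{"jaw":54,"x":0.5,"y":0.2,"z":0.3,"rx":0,"ry":0,"rz":0},{"jaw":54,"x":0,"y":0,"z":0.6,"rx":0,"ry":0,"rz":0},{"jaw":54,"x":0,"y":0,"z":0.8,"rx":0,"ry":0,"rz":0},{"jaw":54,"x":0,"y":0,"z":0.7,"rx":0,"ry":0,"rz":0},{"jaw":54,"x":0,"y":0,"z":0.3,"rx":0,"ry":0,"rz":0},{"jaw":54,"x":0,"y":0,"z":0,"rx":0,"ry":0,"rz":0}]'

```text
time_s: 13.4
ee_pos: [0.4389, -0.0216, 0.2454]
eef_rot: [-0.002, 1.0, 0.016, -0.0]
wrist_force: [-0.3, -0.2, -0.1]
grip_width: 0.0542
```

```bash
python3 -c "
from h import *
to(.4395,-.0225,.014,91.1)"
```

```text
t=13.40 tcp [ 0.4389 -0.0216  0.2454] tilt 0.20 jaw 1.9deg w 54.2 F [-0.3 -0.2 -0.1] | shift [0.02 0.04 1.38] rz total 0.13 (x6deg), level rx,ry: [-0.03  0.    0.  ]
```

Emit:
carry_out --moves '[{"jaw":54,"x":0.02,"y":0.04,"z":0.6,"rx":0,"ry":0,"rz":0.13},{"jaw":54,"x":0,"y":0,"z":0.5,"rx":0,"ry":0,"rz":0},{"jaw":54,"x":0,"y":0,"z":0.25,"rx":0,"ry":0,"rz":0},{"jaw":54,"x":0,"y":0,"z":0,"rx":0,"ry":0,"rz":0},{"jaw":25,"x":0,"y":0,"z":0,"rx":0,"ry":0,"rz":0},{"jaw":25,"x":0,"y":0,"z":0,"rx":0,"ry":0,"rz":0},{"jaw":25,"x":0,"y":0,"z":0,"rx":0,"ry":0,"rz":0},{"jaw":25,"x":0,"y":0,"z":0,"rx":0,"ry":0,"rz":0},{"jaw":25,"x":0,"y":0,"z":0,"rx":0,"ry":0,"rz":0}]'

```text
time_s: 14.3
ee_pos: [0.4417, -0.0227, 0.2085]
eef_rot: [-0.002, 1.0, 0.011, 0.003]
wrist_force: [-0.3, 0.8, -1.6]
grip_width: 0.0333
```

```bash
python3 -c "
from h import *
to(.4395,-.0225,.014,91.1)"
```

```text
t=14.30 tcp [ 0.4417 -0.0227  0.2085] tilt 0.36 jaw 1.3deg w 33.3 F [-0.3  0.8 -1.6] | shift [-0.07 -0.01  0.15] rz total 0.03 (x6deg), level rx,ry: [-0.03 -0.05 -0.  ]
```

Emit:
carry_out --moves '[{"jaw":54,"x":0,"y":0,"z":0,"rx":0,"ry":0,"rz":0},{"jaw":54,"x":0,"y":0,"z":0,"rx":0,"ry":0,"rz":0},{"jaw":54,"x":0,"y":0,"z":0.2,"rx":0,"ry":0,"rz":0},{"jaw":54,"x":0,"y":0,"z":0,"rx":0,"ry":0,"rz":0},{"jaw":25,"x":0,"y":0,"z":0,"rx":0,"ry":0,"rz":0},{"jaw":25,"x":0,"y":0,"z":0,"rx":0,"ry":0,"rz":0},{"jaw":25,"x":0,"y":0,"z":0,"rx":0,"ry":0,"rz":0},{"jaw":25,"x":0,"y":0,"z":0,"rx":0,"ry":0,"rz":0},{"jaw":25,"x":0,"y":0,"z":0,"rx":0,"ry":0,"rz":0}]'

```text
time_s: 15.2
ee_pos: [0.4419, -0.0227, 0.2021]
eef_rot: [-0.001, 1.0, 0.011, 0.003]
wrist_force: [0.4, 0.8, -0.5]
grip_width: 0.0335
```

```bash
python3 -c "
from h import *
to(.4395,-.0225,.014,91.1);to(.5069,.4342,.12,93.5);to(.5069,.4342,.12,3.5)"
```

```text
t=15.20 tcp [ 0.4419 -0.0227  0.2021] tilt 0.38 jaw 1.3deg w 33.5 F [ 0.4  0.8 -0.5] | shift [-0.08 -0.01 -0.06] rz total 0.03 (x6deg), level rx,ry: [-0.03 -0.06  0.  ]
t=15.20 tcp [ 0.4419 -0.0227  0.2021] tilt 0.38 jaw 1.3deg w 33.5 F [ 0.4  0.8 -0.5] | shift [  2.53 -15.19  -3.54] rz total -0.37 (x6deg), level rx,ry: [-0.03 -0.06  0.  ]
t=15.20 tcp [ 0.4419 -0.0227  0.2021] tilt 0.38 jaw 1.3deg w 33.5 F [ 0.4  0.8 -0.5] | shift [  2.53 -15.19  -3.54] rz total 14.63 (x6deg), level rx,ry: [-0.03 -0.06  0.  ]
```

Emit:
carry_out --moves '[{"jaw":25,"x":0,"y":0,"z":-0.4,"rx":0,"ry":0,"rz":0},{"jaw":25,"x":0,"y":0,"z":-1,"rx":0,"ry":0,"rz":0},{"jaw":25,"x":0,"y":0,"z":-1,"rx":0,"ry":0,"rz":0},{"jaw":25,"x":0,"y":0,"z":-1,"rx":0,"ry":0,"rz":0},{"jaw":25,"x":0.16,"y":-0.6,"z":-0.6,"rx":0,"ry":0,"rz":0},{"jaw":25,"x":0.16,"y":-0.95,"z":0,"rx":0,"ry":0,"rz":0},{"jaw":25,"x":0.16,"y":-0.95,"z":0,"rx":0,"ry":0,"rz":0},{"jaw":25,"x":0.16,"y":-0.95,"z":0,"rx":0,"ry":0,"rz":0},{"jaw":25,"x":0.16,"y":-0.95,"z":0,"rx":0,"ry":0,"rz":0},{"jaw":25,"x":0.16,"y":-0.95,"z":0,"rx":0,"ry":0,"rz":0},{"jaw":25,"x":0.16,"y":-0.95,"z":0,"rx":0,"ry":0,"rz":0},{"jaw":25,"x":0.16,"y":-0.95,"z":0,"rx":0,"ry":0,"rz":0}]' --force 35

```text
time_s: 16.4
ee_pos: [0.4734, 0.2003, 0.3381]
eef_rot: [-0.002, 1.0, 0.008, 0.005]
wrist_force: [0.3, -0.4, -1.1]
grip_width: 0.0335
```

Emit:
carry_out --moves '[{"jaw":25,"x":0.16,"y":-0.95,"z":0,"rx":0,"ry":0,"rz":0},{"jaw":25,"x":0.16,"y":-0.95,"z":0,"rx":0,"ry":0,"rz":0},{"jaw":25,"x":0.16,"y":-0.95,"z":0,"rx":0,"ry":0,"rz":0},{"jaw":25,"x":0.16,"y":-0.95,"z":0,"rx":0,"ry":0,"rz":0},{"jaw":25,"x":0.16,"y":-0.95,"z":0,"rx":0,"ry":0,"rz":0},{"jaw":25,"x":0.16,"y":-0.9,"z":0,"rx":0,"ry":0,"rz":0},{"jaw":25,"x":0.16,"y":-0.8,"z":0,"rx":0,"ry":0,"rz":0},{"jaw":25,"x":0,"y":0,"z":0,"rx":0,"ry":0,"rz":-0.5},{"jaw":25,"x":0,"y":0,"z":0,"rx":0,"ry":0,"rz":-1},{"jaw":25,"x":0,"y":0,"z":0,"rx":0,"ry":0,"rz":-1},{"jaw":25,"x":0,"y":0,"z":0,"rx":0,"ry":0,"rz":-1},{"jaw":25,"x":0,"y":0,"z":0,"rx":0,"ry":0,"rz":-1}]'

```text
time_s: 17.6
ee_pos: [0.5004, 0.4057, 0.3494]
eef_rot: [-0.001, 0.968, 0.252, 0.006]
wrist_force: [0.2, -0.7, -1.3]
grip_width: 0.0335
```

Emit:
carry_out --moves '[{"jaw":25,"x":0,"y":0,"z":0,"rx":0,"ry":0,"rz":-1},{"jaw":25,"x":0,"y":0,"z":0,"rx":0,"ry":0,"rz":-1},{"jaw":25,"x":0,"y":0,"z":0,"rx":0,"ry":0,"rz":-1},{"jaw":25,"x":0,"y":0,"z":0,"rx":0,"ry":0,"rz":-1},{"jaw":25,"x":0,"y":0,"z":0,"rx":0,"ry":0,"rz":-1},{"jaw":25,"x":0,"y":0,"z":0,"rx":0,"ry":0,"rz":-1},{"jaw":25,"x":0,"y":0,"z":0,"rx":0,"ry":0,"rz":-1},{"jaw":25,"x":0,"y":0,"z":0,"rx":0,"ry":0,"rz":-1},{"jaw":25,"x":0,"y":0,"z":0,"rx":0,"ry":0,"rz":-1},{"jaw":25,"x":0,"y":0,"z":0,"rx":0,"ry":0,"rz":-0.6},{"jaw":25,"x":0,"y":0,"z":0,"rx":0,"ry":0,"rz":0}]'

```text
time_s: 18.7
ee_pos: [0.497, 0.4031, 0.3587]
eef_rot: [0.002, 0.711, 0.703, 0.004]
wrist_force: [0.2, -0.5, -1.8]
grip_width: 0.0334
```

```bash
python3 -c "
from h import *
to(.5069,.4342,.0502,3.5)
c=bot.camera_params('wrist');im=bot.snapshot('wrist');cv2.imwrite('pics/w4.png',im);np.save('c4.npy',c,allow_pickle=True)"
```

```text
t=18.70 tcp [0.497  0.4031 0.3587] tilt 0.52 jaw 89.4deg w 33.4 F [ 0.2 -0.5 -1.8] | shift [1.03 0.28 3.96] rz total -0.69 (x6deg), level rx,ry: [ 0.08 -0.03  0.  ]
```

View pics/w4.png

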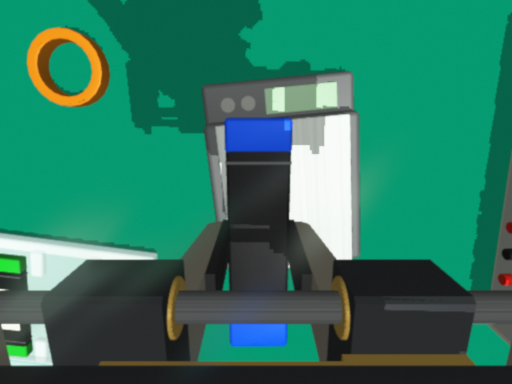

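The wrist view shows the blue pack over the grey scale. The display is at (300,97), and the pan's front edge runs from (216,125) to (356,113).

Run:
```python
from h import *
c=np.load('c4.npy',allow_pickle=True).item()
P=unproj([(216,125),(356,113),(354,255)],.05,c)[:,:2];print(P.round(4))
d=P[1]-P[0];print(np.linalg.norm(d),np.degrees(np.arctan2(-d[0],d[1])));e=P[2]-P[1];print(np.degrees(np.arctan2(e[1],e[0])))
for A in np.radians([3.5,4.5]):
    u=np.array([np.cos(A),np.sin(A)]);v=np.array([-u[1],u[0]]);print(P[1]+.075*u-.062*v, P[0]+.075*u+.062*v)
```

```text
[[0.4402 0.3656]
 [0.431  0.493 ]
 [0.5719 0.5009]]
0.12763521423586666 4.120979408677492
3.219576463087672
[0.50965576 0.43564725] [0.51125794 0.43211075]
[0.5106439  0.43702853] [0.51008718 0.43334106]
```

Emit:
carry_out --moves '[{"jaw":25,"x":0,"y":0,"z":0,"rx":0.08,"ry":0,"rz":-0.7},{"jaw":25,"x":0.5,"y":0.25,"z":0.3,"rx":0,"ry":0,"rz":0},{"jaw":25,"x":0.5,"y":0.15,"z":0.6,"rx":0,"ry":0,"rz":0},{"jaw":25,"x":0,"y":0,"z":0.8,"rx":0,"ry":0,"rz":0},{"jaw":25,"x":0,"y":0,"z":0.7,"rx":0,"ry":0,"rz":0},{"jaw":25,"x":0,"y":0,"z":0.4,"rx":0,"ry":0,"rz":0},{"jaw":25,"x":0,"y":0,"z":0,"rx":0,"ry":0,"rz":0}]'

```text
time_s: 19.45
ee_pos: [0.5076, 0.4349, 0.2763]
eef_rot: [-0.001, 0.69, 0.724, 0.003]
wrist_force: [-0.8, -0.7, -0.3]
grip_width: 0.034
```

```bash
python3 -c "
from h import *
to(.509,.4345,.0502,3.8)"
```

```text
t=19.45 tcp [0.5076 0.4349 0.2763] tilt 0.31 jaw 92.8deg w 34.0 F [-0.8 -0.7 -0.3] | shift [-0.02  0.04  1.2 ] rz total -0.17 (x6deg), level rx,ry: [ 0.02 -0.05  0.  ]
```

Emit:
carry_out --moves '[{"jaw":25,"x":0,"y":0.03,"z":0.5,"rx":0.02,"ry":-0.05,"rz":-0.1},{"jaw":25,"x":0,"y":0,"z":0.35,"rx":0,"ry":0,"rz":0},{"jaw":25,"x":0,"y":0,"z":0.15,"rx":0,"ry":0,"rz":0},{"jaw":25,"x":0,"y":0,"z":0,"rx":0,"ry":0,"rz":0}]'

```text
time_s: 19.85
ee_pos: [0.5092, 0.4352, 0.2461]
eef_rot: [0.001, 0.686, 0.727, 0.001]
wrist_force: [0.3, 0.9, -0.5]
grip_width: 0.0337
```

```bash
python3 -c "
from h import *
to(.509,.4345,.0502,3.8)"
```

```text
t=19.85 tcp [0.5092 0.4352 0.2461] tilt 0.12 jaw 93.3deg w 33.7 F [ 0.3  0.9 -0.5] | shift [-0.02 -0.01  0.2 ] rz total -0.08 (x6deg), level rx,ry: [ 0.02 -0.    0.  ]
```

Emit:
carry_out --moves '[{"jaw":25,"x":0,"y":0,"z":0.07,"rx":0.02,"ry":0,"rz":0},{"jaw":25,"x":0,"y":0,"z":0.06,"rx":0,"ry":0,"rz":0},{"jaw":25,"x":0,"y":0,"z":0.05,"rx":0,"ry":0,"rz":0}]'

```text
time_s: 20.15
ee_pos: [0.5096, 0.4355, 0.2415]
eef_rot: [-0.0, 0.686, 0.727, 0.001]
wrist_force: [-0.6, -0.4, -1.8]
grip_width: 0.0335
```

Emit:
carry_out --moves '[{"jaw":25,"x":0,"y":0,"z":0.04,"rx":0,"ry":0,"rz":0}]'

```text
time_s: 20.25
ee_pos: [0.5097, 0.4356, 0.2405]
eef_rot: [-0.0, 0.686, 0.727, 0.001]
wrist_force: [-1.8, -1.3, 12.9]
grip_width: 0.0336
```

Emit:
carry_out --moves '[{"jaw":25,"x":0,"y":0,"z":0,"rx":0,"ry":0,"rz":0},{"jaw":52,"x":0,"y":0,"z":0,"rx":0,"ry":0,"rz":0},{"jaw":52,"x":0,"y":0,"z":0,"rx":0,"ry":0,"rz":0},{"jaw":52,"x":0,"y":0,"z":0,"rx":0,"ry":0,"rz":0},{"jaw":52,"x":0,"y":0,"z":-0.3,"rx":0,"ry":0,"rz":0},{"jaw":52,"x":0,"y":0,"z":-1,"rx":0,"ry":0,"rz":0},{"jaw":52,"x":0,"y":0,"z":-1,"rx":0,"ry":0,"rz":0},{"jaw":52,"x":0,"y":0,"z":-1,"rx":0,"ry":0,"rz":0},{"jaw":52,"x":-0.6,"y":-0.15,"z":-0.3,"rx":0,"ry":0,"rz":0},{"jaw":52,"x":-1,"y":-0.15,"z":0,"rx":0,"ry":0,"rz":0},{"jaw":52,"x":-1,"y":-0.15,"z":0,"rx":0,"ry":0,"rz":0},{"jaw":52,"x":-1,"y":-0.15,"z":0,"rx":0,"ry":0,"rz":0}]'

```text
time_s: 21.45
ee_pos: [0.4979, 0.3271, 0.3586]
eef_rot: [0.0, 0.685, 0.729, 0.005]
wrist_force: [-0.0, -1.2, 0.6]
grip_width: 0.0521
```

Emit:
carry_out --moves '[{"jaw":52,"x":-1,"y":-0.15,"z":0,"rx":0,"ry":0,"rz":0},{"jaw":52,"x":-1,"y":-0.15,"z":0,"rx":0,"ry":0,"rz":0},{"jaw":52,"x":-1,"y":-0.15,"z":0,"rx":0,"ry":0,"rz":0},{"jaw":52,"x":-1,"y":-0.15,"z":0,"rx":0,"ry":0,"rz":0},{"jaw":52,"x":-1,"y":-0.15,"z":0,"rx":0,"ry":0,"rz":0},{"jaw":52,"x":-1,"y":-0.15,"z":0,"rx":0,"ry":0,"rz":0},{"jaw":52,"x":-1,"y":-0.15,"z":0,"rx":0,"ry":0,"rz":0},{"jaw":52,"x":-1,"y":-0.15,"z":0,"rx":0,"ry":0,"rz":0},{"jaw":52,"x":-0.8,"y":-0.15,"z":0,"rx":0,"ry":0,"rz":0},{"jaw":52,"x":-0.4,"y":-0.1,"z":0,"rx":0,"ry":0,"rz":0},{"jaw":52,"x":0,"y":0,"z":0,"rx":0,"ry":0,"rz":0}]'

```text
time_s: 22.55
ee_pos: [0.469, 0.0358, 0.3649]
eef_rot: [0.004, 0.686, 0.728, 0.01]
wrist_force: [-0.3, 0.0, 0.1]
grip_width: 0.052
```

```bash
python3 look.py pics/w5.png;  python3 -c "
from h import *
to(.471,.0127,.003,1.6)
im=bot.snapshot('scene');cv2.imwrite('pics/s2.png',cv2.resize(im[130:300,100:430],None,fx=2.4,fy=2.4,interpolation=3))"
```

```text
t=22.60 tcp [0.4692 0.0364 0.3649] tilt 1.23 jaw 93.4deg w 51.7 F [-0.2  0.   1.1] | shift [-1.75 -0.4  -0.86] rz total -14.09 (x6deg), level rx,ry: [ 0.19 -0.08  0.  ]
red 584 [171.5 117.3] [ 0.4157 -0.0555] [array([171.5, 117.5]), array([17., 33.]), np.float64(90.0)]
red 406 [175.4 222.7] [ 0.533  -0.0529] [array([176., 223.]), array([14., 30.]), np.float64(90.0)]
red 158 [122.3 245.8] [ 0.5653 -0.115 ] [array([121. , 247.5]), array([18., 23.]), np.float64(0.0)]
green 501 [235.2 117.6] [0.4121 0.0108] [array([235.5, 118. ]), array([16., 31.]), np.float64(90.0)]
green 366 [234.1 222.8] [0.5294 0.0141] [array([233.9, 222.8]), array([28.4, 12.7]), np.float64(2.1)]
green 193 [304.5 278.9] [0.5972 0.1022] [array([306. , 278.1]), array([16.4, 15.3]), np.float64(9.5)]
green 189 [289.4 357.7] [0.7144 0.094 ] [array([290.5, 356.5]), array([ 9., 25.]), np.float64(90.0)]
t=22.60 tcp [0.4692 0.0364 0.3649] tilt 1.23 jaw 93.4deg w 51.7 F [-0.2  0.   1.1] | shift [-0.84 -0.1   5.72] rz total 0.31 (x6deg), level rx,ry: [ 0.19 -0.08  0.  ]
```

View pics/s2.png

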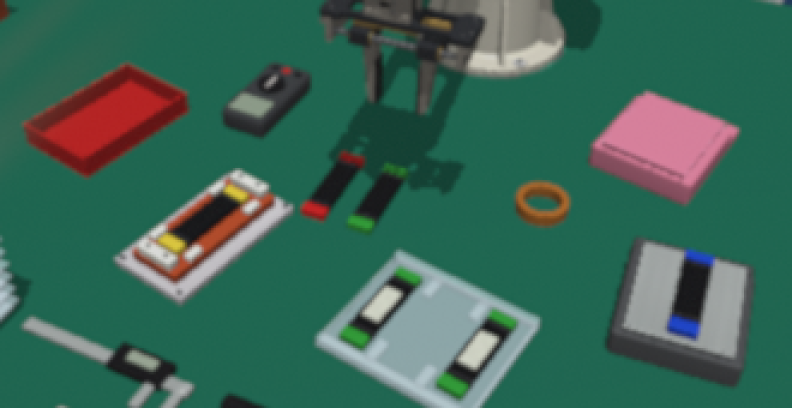

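The yellow pack lies in the nest between its stops, at (205,218) in the crop, and blue is mid-pan at (690,292). Green is next.

Emit:
carry_out --moves '[{"jaw":54,"x":0,"y":0,"z":0,"rx":0.19,"ry":-0.08,"rz":0.3},{"jaw":54,"x":-0.5,"y":0.05,"z":0.3,"rx":0,"ry":0,"rz":0},{"jaw":54,"x":-0.3,"y":0,"z":0.7,"rx":0,"ry":0,"rz":0},{"jaw":54,"x":0,"y":0,"z":1,"rx":0,"ry":0,"rz":0},{"jaw":54,"x":0,"y":0,"z":1,"rx":0,"ry":0,"rz":0},{"jaw":54,"x":0,"y":0,"z":0.8,"rx":0,"ry":0,"rz":0},{"jaw":54,"x":0,"y":0,"z":0.3,"rx":0,"ry":0,"rz":0},{"jaw":54,"x":0,"y":0,"z":0,"rx":0,"ry":0,"rz":0}]'

```text
time_s: 23.45
ee_pos: [0.4757, 0.0214, 0.2397]
eef_rot: [0.001, 0.694, 0.72, 0.003]
wrist_force: [-0.4, -0.2, -0.1]
grip_width: 0.0542
```

```bash
python3 -c "
from h import *
to(.4708,.0125,.003,1.6)"
```

```text
t=23.45 tcp [0.4757 0.0214 0.2397] tilt 0.35 jaw 92.1deg w 54.2 F [-0.4 -0.2 -0.1] | shift [-0.29 -0.18  1.56] rz total 0.08 (x6deg), level rx,ry: [ 0.05 -0.03  0.  ]
```

Emit:
carry_out --moves '[{"jaw":54,"x":-0.29,"y":-0.18,"z":0,"rx":0.05,"ry":-0.03,"rz":0.08},{"jaw":54,"x":0,"y":0,"z":0.3,"rx":0,"ry":0,"rz":0},{"jaw":54,"x":0,"y":0,"z":0.4,"rx":0,"ry":0,"rz":0},{"jaw":54,"x":0,"y":0,"z":0.3,"rx":0,"ry":0,"rz":0},{"jaw":54,"x":0,"y":0,"z":0,"rx":0,"ry":0,"rz":0}]'

```text
time_s: 23.95
ee_pos: [0.4719, 0.0125, 0.2104]
eef_rot: [0.002, 0.697, 0.717, 0.002]
wrist_force: [-0.3, 0.0, -0.0]
grip_width: 0.054
```

```bash
python3 -c "
from h import *
to(.4708,.0125,.003,1.6)"
```

```text
t=23.95 tcp [0.4719 0.0125 0.2104] tilt 0.30 jaw 91.6deg w 54.0 F [-0.3  0.  -0. ] | shift [ 0.   -0.04  0.58] rz total 0.00 (x6deg), level rx,ry: [ 0.05  0.01 -0.  ]
```

Emit:
carry_out --moves '[{"jaw":54,"x":0,"y":-0.04,"z":0.3,"rx":0.05,"ry":0,"rz":0},{"jaw":54,"x":0,"y":0,"z":0.2,"rx":0,"ry":0,"rz":0},{"jaw":54,"x":0,"y":0,"z":0.06,"rx":0,"ry":0,"rz":0},{"jaw":54,"x":0,"y":0,"z":0,"rx":0,"ry":0,"rz":0},{"jaw":25,"x":0,"y":0,"z":0,"rx":0,"ry":0,"rz":0},{"jaw":25,"x":0,"y":0,"z":0,"rx":0,"ry":0,"rz":0},{"jaw":25,"x":0,"y":0,"z":0,"rx":0,"ry":0,"rz":0},{"jaw":25,"x":0,"y":0,"z":0,"rx":0,"ry":0,"rz":0},{"jaw":25,"x":0,"y":0,"z":0,"rx":0,"ry":0,"rz":0}]'

```text
time_s: 24.85
ee_pos: [0.471, 0.0125, 0.1924]
eef_rot: [0.0, 0.697, 0.717, -0.0]
wrist_force: [0.1, 0.4, -0.7]
grip_width: 0.0339
```

```bash
python3 -c "
from h import *
to(.4708,.0125,.003,1.6);to(.659,.1697,.1,-8.7)"
```

```text
t=24.85 tcp [0.471  0.0125 0.1924] tilt 0.04 jaw 91.6deg w 33.9 F [ 0.1  0.4 -0.7] | shift [ 0.   -0.   -0.02] rz total 0.00 (x6deg), level rx,ry: [-0.    0.01  0.  ]
t=24.85 tcp [0.471  0.0125 0.1924] tilt 0.04 jaw 91.6deg w 33.9 F [ 0.1  0.4 -0.7] | shift [ 5.06  6.41 -3.26] rz total 1.72 (x6deg), level rx,ry: [-0.    0.01  0.  ]
```

Emit:
carry_out --moves '[{"jaw":25,"x":0,"y":0,"z":-0.4,"rx":0,"ry":0,"rz":0},{"jaw":25,"x":0,"y":0,"z":-1,"rx":0,"ry":0,"rz":0},{"jaw":25,"x":0,"y":0,"z":-1,"rx":0,"ry":0,"rz":0},{"jaw":25,"x":0,"y":0,"z":-1,"rx":0,"ry":0,"rz":0},{"jaw":25,"x":0.5,"y":0.6,"z":-0.5,"rx":0,"ry":0,"rz":0},{"jaw":25,"x":0.75,"y":0.95,"z":0,"rx":0,"ry":0,"rz":0},{"jaw":25,"x":0.75,"y":0.95,"z":0,"rx":0,"ry":0,"rz":0},{"jaw":25,"x":0.75,"y":0.95,"z":0,"rx":0,"ry":0,"rz":0},{"jaw":25,"x":0.75,"y":0.95,"z":0,"rx":0,"ry":0,"rz":0},{"jaw":25,"x":0.75,"y":0.95,"z":0,"rx":0,"ry":0,"rz":0},{"jaw":25,"x":0.6,"y":0.75,"z":0,"rx":0,"ry":0,"rz":0},{"jaw":25,"x":0,"y":0,"z":0,"rx":0,"ry":0,"rz":0}]'

```text
time_s: 26.05
ee_pos: [0.6535, 0.1685, 0.3246]
eef_rot: [0.001, 0.698, 0.716, 0.001]
wrist_force: [0.2, -1.0, -1.1]
grip_width: 0.0337
```

Emit:
carry_out --moves '[{"jaw":25,"x":0,"y":0,"z":0,"rx":0,"ry":0,"rz":0.8},{"jaw":25,"x":0,"y":0,"z":0,"rx":0,"ry":0,"rz":0.8},{"jaw":25,"x":0,"y":0,"z":0,"rx":0,"ry":0,"rz":0}]'

```text
time_s: 26.35
ee_pos: [0.652, 0.1682, 0.3258]
eef_rot: [0.0, 0.757, 0.654, 0.0]
wrist_force: [-0.2, 0.2, -1.5]
grip_width: 0.0334
```

```bash
python3 -c "
from h import *
to(.659,.1697,.0074,-8.7)
c=bot.camera_params('wrist');im=bot.snapshot('wrist');cv2.imwrite('pics/w6.png',im);np.save('c6.npy',c,allow_pickle=True)"
```

```text
t=26.35 tcp [0.652  0.1682 0.3258] tilt 0.05 jaw 81.7deg w 33.4 F [-0.2  0.2 -1.5] | shift [0.08 0.22 4.28] rz total 0.06 (x6deg), level rx,ry: [0.01 0.   0.  ]
```

View pics/w6.png

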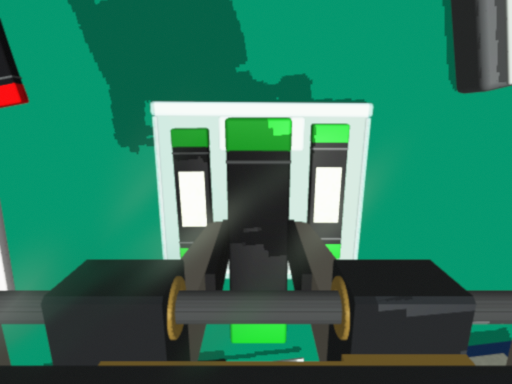

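The wrist view shows green over the empty middle pocket, with the tray's end edge running from (152,104) to (371,104) and both seated packs undisturbed.

Run:
```python
from h import *
c=np.load('c6.npy',allow_pickle=True).item()
P=unproj([(152,104),(371,104)],.016,c)[:,:2];d=P[0]-P[1];A=np.arctan2(d[0],-d[1])
A=np.arctan2((P[1]-P[0])[1],(P[1]-P[0])[0])-np.pi/2
print(P.round(4),np.linalg.norm(d),np.degrees(A));print(P.mean(0)+.0895*np.array([np.cos(A),np.sin(A)]))
```

```text
[[0.5617 0.084 ]
 [0.5904 0.2799]] 0.19792625798840335 -8.352768371580202
[0.66462059 0.16895271]
```

Emit:
carry_out --moves '[{"jaw":25,"x":0.09,"y":0.29,"z":0.3,"rx":0,"ry":0,"rz":0},{"jaw":25,"x":0,"y":0,"z":0.8,"rx":0,"ry":0,"rz":0},{"jaw":25,"x":0,"y":0,"z":0.9,"rx":0,"ry":0,"rz":0},{"jaw":25,"x":0,"y":0,"z":0.7,"rx":0,"ry":0,"rz":0},{"jaw":25,"x":0,"y":0,"z":0.4,"rx":0,"ry":0,"rz":0},{"jaw":25,"x":0,"y":0,"z":0,"rx":0,"ry":0,"rz":0}]'

```text
time_s: 27.0
ee_pos: [0.6629, 0.1682, 0.2299]
eef_rot: [0.001, 0.753, 0.658, 0.001]
wrist_force: [-0.3, -0.7, -1.4]
grip_width: 0.0334
```

```bash
python3 -c "
from h import *
to(.661,.1695,.0074,-8.5)"
```

```text
t=27.00 tcp [0.6629 0.1682 0.2299] tilt 0.20 jaw 82.4deg w 33.4 F [-0.3 -0.7 -1.4] | shift [ 0.03 -0.07  1.08] rz total 0.15 (x6deg), level rx,ry: [ 0.03 -0.01  0.  ]
```

Emit:
carry_out --moves '[{"jaw":25,"x":0.03,"y":-0.07,"z":0.4,"rx":0.03,"ry":0,"rz":0.1},{"jaw":25,"x":0,"y":0,"z":0.35,"rx":0,"ry":0,"rz":0},{"jaw":25,"x":0,"y":0,"z":0.15,"rx":0,"ry":0,"rz":0},{"jaw":25,"x":0,"y":0,"z":0,"rx":0,"ry":0,"rz":0}]'

```text
time_s: 27.4
ee_pos: [0.6619, 0.1695, 0.2025]
eef_rot: [0.0, 0.756, 0.655, 0.001]
wrist_force: [-1.3, 0.1, -1.5]
grip_width: 0.0335
```

```bash
python3 -c "
from h import *
to(.661,.1695,.0074,-8.5)"
```

```text
t=27.40 tcp [0.6619 0.1695 0.2025] tilt 0.16 jaw 81.8deg w 33.5 F [-1.3  0.1 -1.5] | shift [-0.01 -0.03  0.17] rz total 0.05 (x6deg), level rx,ry: [ 0.02 -0.01  0.  ]
```

Emit:
carry_out --moves '[{"jaw":25,"x":0,"y":0,"z":0.06,"rx":0.02,"ry":0,"rz":0},{"jaw":25,"x":0,"y":0,"z":0.05,"rx":0,"ry":0,"rz":0},{"jaw":25,"x":0,"y":0,"z":0.04,"rx":0,"ry":0,"rz":0}]'

```text
time_s: 27.7
ee_pos: [0.6625, 0.1697, 0.199]
eef_rot: [0.0, 0.756, 0.655, 0.002]
wrist_force: [0.3, -0.0, -1.4]
grip_width: 0.0335
```

Emit:
carry_out --moves '[{"jaw":25,"x":0,"y":0,"z":0.04,"rx":0,"ry":0,"rz":0}]'

```text
time_s: 27.8
ee_pos: [0.6626, 0.1698, 0.198]
eef_rot: [0.0, 0.756, 0.655, 0.002]
wrist_force: [0.5, 0.7, -2.1]
grip_width: 0.0337
```

Emit:
carry_out --moves '[{"jaw":25,"x":0,"y":0,"z":0.04,"rx":0,"ry":0,"rz":0}]'

```text
time_s: 27.9
ee_pos: [0.6627, 0.1698, 0.1972]
eef_rot: [0.0, 0.756, 0.655, 0.002]
wrist_force: [-4.1, -0.1, 12.2]
grip_width: 0.0337
```

Emit:
carry_out --moves '[{"jaw":25,"x":0,"y":0,"z":0,"rx":0,"ry":0,"rz":0},{"jaw":46,"x":0,"y":0,"z":0,"rx":0,"ry":0,"rz":0},{"jaw":46,"x":0,"y":0,"z":0,"rx":0,"ry":0,"rz":0},{"jaw":46,"x":0,"y":0,"z":0,"rx":0,"ry":0,"rz":0},{"jaw":46,"x":0,"y":0,"z":-0.3,"rx":0,"ry":0,"rz":0},{"jaw":46,"x":0,"y":0,"z":-1,"rx":0,"ry":0,"rz":0},{"jaw":46,"x":0,"y":0,"z":-1,"rx":0,"ry":0,"rz":0},{"jaw":46,"x":0,"y":0,"z":-1,"rx":0,"ry":0,"rz":0},{"jaw":54,"x":0,"y":0,"z":-0.5,"rx":0,"ry":0,"rz":0},{"jaw":54,"x":-0.6,"y":-0.4,"z":0,"rx":0,"ry":0,"rz":0},{"jaw":54,"x":-0.9,"y":-0.55,"z":0,"rx":0,"ry":0,"rz":0},{"jaw":54,"x":-0.9,"y":-0.55,"z":0,"rx":0,"ry":0,"rz":0}]'

```text
time_s: 29.1
ee_pos: [0.6083, 0.1058, 0.3188]
eef_rot: [0.002, 0.755, 0.656, 0.005]
wrist_force: [-0.0, 0.5, -0.1]
grip_width: 0.0537
```

Emit:
carry_out --moves '[{"jaw":54,"x":-0.9,"y":-0.55,"z":0,"rx":0,"ry":0,"rz":0},{"jaw":54,"x":-0.9,"y":-0.55,"z":0,"rx":0,"ry":0,"rz":0},{"jaw":54,"x":-0.9,"y":-0.55,"z":0,"rx":0,"ry":0,"rz":0},{"jaw":54,"x":-0.9,"y":-0.55,"z":0,"rx":0,"ry":0,"rz":0},{"jaw":54,"x":-0.9,"y":-0.55,"z":0,"rx":0,"ry":0,"rz":0},{"jaw":54,"x":-0.6,"y":-0.4,"z":0,"rx":0,"ry":0,"rz":0},{"jaw":54,"x":0,"y":0,"z":0,"rx":0,"ry":0,"rz":-0.8},{"jaw":54,"x":0,"y":0,"z":0,"rx":0,"ry":0,"rz":-0.8},{"jaw":54,"x":0,"y":0,"z":0,"rx":0,"ry":0,"rz":0}]'

```text
time_s: 30.0
ee_pos: [0.4841, -0.0402, 0.3177]
eef_rot: [0.002, 0.696, 0.718, 0.004]
wrist_force: [-0.6, 1.0, 0.1]
grip_width: 0.0539
```

```bash
python3 look.py pics/w7.png;  python3 -c "
from h import *
to(.4744,-.0542,.003,1.3)"
```

```text
t=30.05 tcp [ 0.4842 -0.0401  0.3176] tilt 0.51 jaw 91.6deg w 54.2 F [-0.5 -0.1  0.8] | shift [ 0.8  -0.76 -2.42] rz total -14.40 (x6deg), level rx,ry: [ 0.08 -0.03 -0.  ]
red 769 [242.3 111.5] [ 0.416  -0.0561] [array([242., 112.]), array([20., 38.]), np.float64(90.0)]
red 515 [243.3 233.9] [ 0.5334 -0.0531] [array([243. , 233.5]), array([15., 34.]), np.float64(90.0)]
red 215 [132.4 243.5] [ 0.5468 -0.1638] [array([137.2, 244. ]), array([48.7,  9.8]), np.float64(5.7)]
t=30.05 tcp [ 0.4842 -0.0401  0.3176] tilt 0.51 jaw 91.6deg w 54.2 F [-0.5 -0.1  0.8] | shift [-0.47 -0.37  4.15] rz total 0.05 (x6deg), level rx,ry: [ 0.08 -0.03 -0.  ]
```

Red's centre is (0.4747,-0.0546).

Emit:
carry_out --moves '[{"jaw":54,"x":0,"y":0,"z":0,"rx":0.08,"ry":-0.03,"rz":0.05},{"jaw":54,"x":-0.48,"y":-0.32,"z":0.3,"rx":0,"ry":0,"rz":0},{"jaw":54,"x":0,"y":0,"z":0.7,"rx":0,"ry":0,"rz":0},{"jaw":54,"x":0,"y":0,"z":0.8,"rx":0,"ry":0,"rz":0},{"jaw":54,"x":0,"y":0,"z":0.6,"rx":0,"ry":0,"rz":0},{"jaw":54,"x":0,"y":0,"z":0.3,"rx":0,"ry":0,"rz":0},{"jaw":54,"x":0,"y":0,"z":0,"rx":0,"ry":0,"rz":0}]'

```text
time_s: 30.75
ee_pos: [0.4765, -0.0541, 0.2351]
eef_rot: [0.001, 0.703, 0.711, -0.0]
wrist_force: [-0.9, 0.1, 1.3]
grip_width: 0.0543
```

```bash
python3 -c "
from h import *
to(.4747,-.0546,.003,1.5)"
```

```text
t=30.75 tcp [ 0.4765 -0.0541  0.2351] tilt 0.10 jaw 90.6deg w 54.3 F [-0.9  0.1  1.3] | shift [-0.01 -0.06  1.4 ] rz total -0.15 (x6deg), level rx,ry: [0.01 0.01 0.  ]
```

Emit:
carry_out --moves '[{"jaw":54,"x":0,"y":-0.05,"z":0.5,"rx":0,"ry":0,"rz":-0.12},{"jaw":54,"x":0,"y":0,"z":0.4,"rx":0,"ry":0,"rz":0},{"jaw":54,"x":0,"y":0,"z":0.2,"rx":0,"ry":0,"rz":0},{"jaw":54,"x":0,"y":0,"z":0.1,"rx":0,"ry":0,"rz":0},{"jaw":54,"x":0,"y":0,"z":0,"rx":0,"ry":0,"rz":0}]'

```text
time_s: 31.25
ee_pos: [0.477, -0.0539, 0.1998]
eef_rot: [0.002, 0.7, 0.714, 0.001]
wrist_force: [-0.6, -0.4, -0.3]
grip_width: 0.054
```

```bash
python3 -c "
from h import *
to(.4747,-.0546,.003,1.5)"
```

```text
t=31.25 tcp [ 0.477  -0.0539  0.1998] tilt 0.25 jaw 91.2deg w 54.0 F [-0.6 -0.4 -0.3] | shift [-0.02 -0.08  0.23] rz total -0.05 (x6deg), level rx,ry: [ 0.04  0.02 -0.  ]
```

Emit:
carry_out --moves '[{"jaw":54,"x":0,"y":-0.07,"z":0.12,"rx":0.04,"ry":0,"rz":-0.05},{"jaw":54,"x":0,"y":0,"z":0.1,"rx":0,"ry":0,"rz":0},{"jaw":54,"x":0,"y":0,"z":0,"rx":0,"ry":0,"rz":0},{"jaw":25,"x":0,"y":0,"z":0,"rx":0,"ry":0,"rz":0},{"jaw":25,"x":0,"y":0,"z":0,"rx":0,"ry":0,"rz":0},{"jaw":25,"x":0,"y":0,"z":0,"rx":0,"ry":0,"rz":0},{"jaw":25,"x":0,"y":0,"z":0,"rx":0,"ry":0,"rz":0},{"jaw":25,"x":0,"y":0,"z":0,"rx":0,"ry":0,"rz":0}]'

```text
time_s: 32.05
ee_pos: [0.4753, -0.0541, 0.1939]
eef_rot: [0.001, 0.698, 0.716, -0.0]
wrist_force: [0.7, 0.6, -1.1]
grip_width: 0.0338
```

```bash
python3 -c "
from h import *
to(.4965,-.411,.13,-10.4)"
```

```text
t=32.05 tcp [ 0.4753 -0.0541  0.1939] tilt 0.14 jaw 91.5deg w 33.8 F [ 0.7  0.6 -1.1] | shift [-11.92   0.4   -4.18] rz total 1.98 (x6deg), level rx,ry: [ 0.01  0.02 -0.  ]
```

Emit:
carry_out --moves '[{"jaw":25,"x":0,"y":0,"z":-0.4,"rx":0,"ry":0,"rz":0},{"jaw":25,"x":0,"y":0,"z":-1,"rx":0,"ry":0,"rz":0},{"jaw":25,"x":0,"y":0,"z":-1,"rx":0,"ry":0,"rz":0},{"jaw":25,"x":0,"y":0,"z":-1,"rx":0,"ry":0,"rz":0},{"jaw":25,"x":-0.6,"y":0.03,"z":-0.7,"rx":0,"ry":0,"rz":0},{"jaw":25,"x":-0.95,"y":0.03,"z":0,"rx":0,"ry":0,"rz":0},{"jaw":25,"x":-0.95,"y":0.03,"z":0,"rx":0,"ry":0,"rz":0},{"jaw":25,"x":-0.95,"y":0.03,"z":0,"rx":0,"ry":0,"rz":0},{"jaw":25,"x":-0.95,"y":0.03,"z":0,"rx":0,"ry":0,"rz":0},{"jaw":25,"x":-0.95,"y":0.03,"z":0,"rx":0,"ry":0,"rz":0},{"jaw":25,"x":-0.95,"y":0.03,"z":0,"rx":0,"ry":0,"rz":0},{"jaw":25,"x":-0.95,"y":0.03,"z":0,"rx":0,"ry":0,"rz":0}]'

```text
time_s: 33.25
ee_pos: [0.4868, -0.2757, 0.3329]
eef_rot: [0.003, 0.696, 0.718, 0.001]
wrist_force: [-0.2, -1.1, -1.2]
grip_width: 0.0335
```

Emit:
carry_out --moves '[{"jaw":25,"x":-0.95,"y":0.03,"z":0,"rx":0,"ry":0,"rz":0},{"jaw":25,"x":-0.95,"y":0.03,"z":0,"rx":0,"ry":0,"rz":0},{"jaw":25,"x":-0.95,"y":0.03,"z":0,"rx":0,"ry":0,"rz":0},{"jaw":25,"x":-0.7,"y":0.03,"z":0,"rx":0,"ry":0,"rz":0},{"jaw":25,"x":-0.4,"y":0.03,"z":0,"rx":0,"ry":0,"rz":0},{"jaw":25,"x":0,"y":0,"z":0,"rx":0,"ry":0,"rz":0.9},{"jaw":25,"x":0,"y":0,"z":0,"rx":0,"ry":0,"rz":0.9},{"jaw":25,"x":0,"y":0,"z":0,"rx":0,"ry":0,"rz":0}]'

```text
time_s: 34.05
ee_pos: [0.493, -0.4016, 0.3395]
eef_rot: [0.004, 0.764, 0.646, 0.001]
wrist_force: [-0.0, 0.1, -2.2]
grip_width: 0.0333
```

```bash
python3 -c "
from h import *
to(.4965,-.411,.0079,-10.4)
c=bot.camera_params('wrist');im=bot.snapshot('wrist');cv2.imwrite('pics/w8.png',im);np.save('c8.npy',c,allow_pickle=True)"
```

```text
t=34.05 tcp [ 0.493  -0.4016  0.3395] tilt 0.48 jaw 80.4deg w 33.3 F [-0.   0.1 -2.2] | shift [-0.27  0.13  4.72] rz total 0.14 (x6deg), level rx,ry: [ 0.07  0.04 -0.  ]
```

View pics/w8.png

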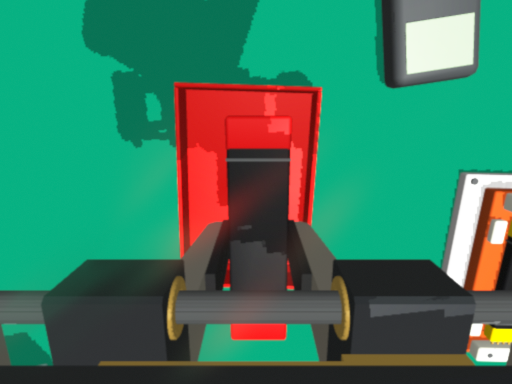

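The wrist view shows the red pack inside the red tray's outline, with rim corners at (176,84) and (321,89), slightly right of centre. That matches the computed shift.

Emit:
carry_out --moves '[{"jaw":25,"x":0,"y":0,"z":0,"rx":0.07,"ry":0.04,"rz":0.14},{"jaw":25,"x":-0.27,"y":0.1,"z":0.4,"rx":0,"ry":0,"rz":0},{"jaw":25,"x":0,"y":0,"z":0.8,"rx":0,"ry":0,"rz":0},{"jaw":25,"x":0,"y":0,"z":0.9,"rx":0,"ry":0,"rz":0},{"jaw":25,"x":0,"y":0,"z":0.7,"rx":0,"ry":0,"rz":0},{"jaw":25,"x":0,"y":0,"z":0.5,"rx":0,"ry":0,"rz":0},{"jaw":25,"x":0,"y":0,"z":0.3,"rx":0,"ry":0,"rz":0},{"jaw":25,"x":0,"y":0,"z":0,"rx":0,"ry":0,"rz":0}]'

```text
time_s: 34.9
ee_pos: [0.4955, -0.4111, 0.2254]
eef_rot: [0.0, 0.764, 0.646, 0.0]
wrist_force: [-0.0, -0.9, -0.8]
grip_width: 0.0335
```

```bash
python3 -c "
from h import *
to(.4965,-.411,.0079,-10.4)"
```

```text
t=34.90 tcp [ 0.4955 -0.4111  0.2254] tilt 0.03 jaw 80.4deg w 33.5 F [-0.  -0.9 -0.8] | shift [0.01 0.03 0.92] rz total 0.14 (x6deg), level rx,ry: [ 0.01 -0.   -0.  ]
```

Emit:
carry_out --moves '[{"jaw":25,"x":0,"y":0,"z":0.35,"rx":0,"ry":0,"rz":0.1},{"jaw":25,"x":0,"y":0,"z":0.3,"rx":0,"ry":0,"rz":0},{"jaw":25,"x":0,"y":0,"z":0.1,"rx":0,"ry":0,"rz":0},{"jaw":25,"x":0,"y":0,"z":0.04,"rx":0,"ry":0,"rz":0}]'

```text
time_s: 35.3
ee_pos: [0.4964, -0.4119, 0.2017]
eef_rot: [0.002, 0.767, 0.641, 0.001]
wrist_force: [-0.1, 0.6, -1.6]
grip_width: 0.0335
```

Emit:
carry_out --moves '[{"jaw":25,"x":0,"y":0,"z":0.04,"rx":0,"ry":0,"rz":0}]'

```text
time_s: 35.4
ee_pos: [0.4965, -0.412, 0.2007]
eef_rot: [0.002, 0.767, 0.641, 0.001]
wrist_force: [0.1, -0.5, -0.2]
grip_width: 0.0338
```

Emit:
carry_out --moves '[{"jaw":25,"x":0,"y":0,"z":0.05,"rx":0,"ry":0,"rz":0},{"jaw":25,"x":0,"y":0,"z":0.04,"rx":0,"ry":0,"rz":0}]'

```text
time_s: 35.6
ee_pos: [0.4967, -0.4122, 0.1985]
eef_rot: [0.003, 0.767, 0.641, 0.001]
wrist_force: [0.5, -0.0, -0.8]
grip_width: 0.0334
```

Emit:
carry_out --moves '[{"jaw":25,"x":0,"y":0,"z":0.04,"rx":0,"ry":0,"rz":0}]'

```text
time_s: 35.7
ee_pos: [0.4968, -0.4122, 0.1979]
eef_rot: [0.003, 0.767, 0.641, 0.001]
wrist_force: [-3.5, 3.3, 13.5]
grip_width: 0.0336
```

Contact, at 13.5 N. I release, lift and back the arm out of the way for a final look.

Emit:
carry_out --moves '[{"jaw":25,"x":0,"y":0,"z":0,"rx":0,"ry":0,"rz":0},{"jaw":52,"x":0,"y":0,"z":0,"rx":0,"ry":0,"rz":0},{"jaw":52,"x":0,"y":0,"z":0,"rx":0,"ry":0,"rz":0},{"jaw":52,"x":0,"y":0,"z":0,"rx":0,"ry":0,"rz":0},{"jaw":52,"x":0,"y":0,"z":-0.3,"rx":0,"ry":0,"rz":0},{"jaw":52,"x":0,"y":0,"z":-1,"rx":0,"ry":0,"rz":0},{"jaw":52,"x":0,"y":0,"z":-1,"rx":0,"ry":0,"rz":0},{"jaw":52,"x":0,"y":0,"z":-1,"rx":0,"ry":0,"rz":0},{"jaw":52,"x":0,"y":0,"z":-1,"rx":0,"ry":0,"rz":0},{"jaw":52,"x":0,"y":0,"z":-1,"rx":0,"ry":0,"rz":0},{"jaw":52,"x":0,"y":0,"z":-0.5,"rx":0,"ry":0,"rz":0}]'

```text
time_s: 36.8
ee_pos: [0.4954, -0.4111, 0.38]
eef_rot: [0.002, 0.767, 0.641, 0.0]
wrist_force: [0.8, -0.4, -0.0]
grip_width: 0.0522
```

Emit:
carry_out --moves '[{"jaw":52,"x":0,"y":-0.9,"z":0,"rx":0,"ry":0,"rz":0},{"jaw":52,"x":0,"y":-0.9,"z":0,"rx":0,"ry":0,"rz":0},{"jaw":52,"x":0,"y":-0.9,"z":0,"rx":0,"ry":0,"rz":0},{"jaw":52,"x":0,"y":-0.9,"z":0,"rx":0,"ry":0,"rz":0},{"jaw":52,"x":0,"y":-0.9,"z":0,"rx":0,"ry":0,"rz":0},{"jaw":52,"x":0,"y":-0.9,"z":0,"rx":0,"ry":0,"rz":0},{"jaw":52,"x":0,"y":-0.9,"z":0,"rx":0,"ry":0,"rz":0},{"jaw":52,"x":0,"y":0,"z":0,"rx":0,"ry":0,"rz":0}]'

```text
time_s: 37.6
ee_pos: [0.3036, -0.3758, 0.3877]
eef_rot: [0.008, 0.767, 0.642, 0.001]
wrist_force: [0.4, 0.2, 1.1]
grip_width: 0.0521
```

```bash
python3 -c "
from h import *
im=bot.snapshot('top');c=bot.camera_params('top')
cv2.imwrite('pics/f.png',cv2.resize(im[80:240,55:430],None,fx=2.1,fy=2.1,interpolation=3))
for col,z in(('yellow',.04),('blue',.062),('green',.017)):
    for a,ce,r in blobs(im,col):
        if 60<ce[0]<420 and 80<ce[1]<240: print(col,a,ce,np.round(unproj(ce,z,c)[0][:2],4))
print(bot.get_obs()['time_s'])
im=bot.snapshot('scene');cv2.imwrite('pics/s3.png',cv2.resize(im[130:300,90:430],None,fx=2.35,fy=2.35,interpolation=3))"
```

```text
yellow 73 [299.5 111.5] [ 0.6946 -0.1652]
yellow 73 [291.3 149.9] [ 0.5789 -0.1434]
blue 57 [ 88.9 147.1] [0.5645 0.4386]
blue 78 [ 88.6 186.8] [0.4505 0.4318]
green 40 [169.4 100.5] [0.7237 0.2258]
green 37 [190.1 102.9] [0.7182 0.1629]
green 35 [211.6 106.5] [0.7091 0.0975]
green 50 [162.  137.5] [0.6094 0.2425]
green 45 [183.  140.2] [0.6031 0.1792]
green 45 [205.2 143.7] [0.5945 0.1122]
37.65
```

View pics/f.png

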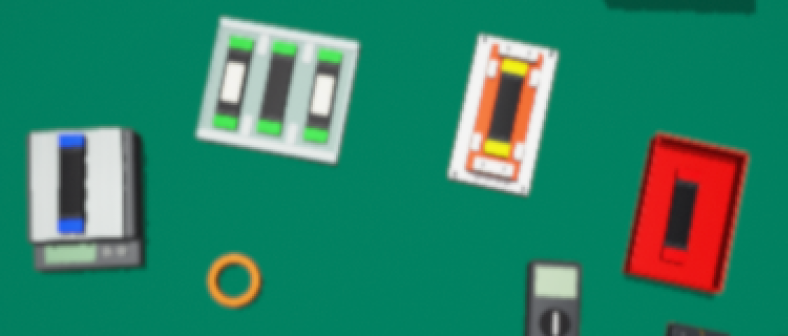

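View pics/s3.png

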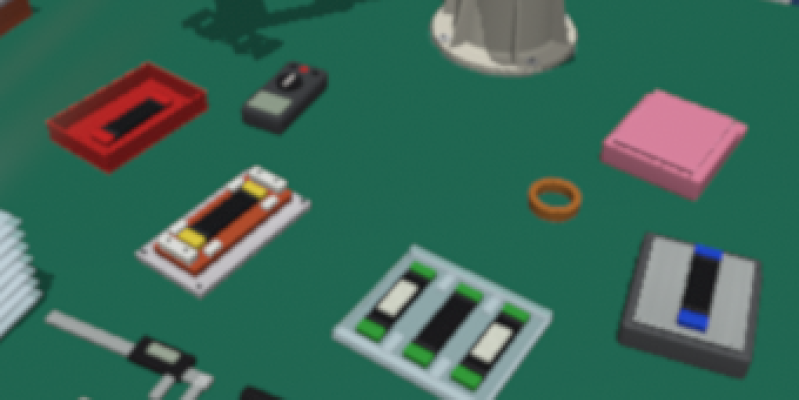

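All four packs are in place, and the neighbours' tape pixels have moved by no more than about 0.1 px. I hand in.

```bash
python3 -c "
from cell import bot
print(bot.finish_job(),bot.get_obs()['time_s'])"
```

```text
the job is handed in; nothing more can be done
the job is handed in; nothing more can be done
```

All four packs are in their places and the job was handed in at about 38 s of the 112 s. I placed them in the order yellow, blue, green, red, because the two upper packs had to come off first.

**Placing:** I lowered each pack in small steps until it touched down, then let go. Contact read 12–14 N for green, red and blue. Yellow's last step was a little large and read 38 N on the wrist sensor. I relaxed it before letting go; the wrist limit is 120 N.

**Final camera checks:**

| Pack | Where it lies | Check |
|---|---|---|
| Green | Middle pocket of the blister tray | Flat, between the two seated packs |
| Yellow | Carrier nest | Between the white stops and lugs, within about 2 mm of the nest centre |
| Red | Reject tray | Flat and lengthwise, by eye only |
| Blue | Scale pan | Within about 2 mm of the pan centre |

The two packs already in the tray kept their tape positions within about 0.1 pixel, and the pink look-alike was not touched.

**Disagreements:** The wrist and top views differed by 2–3 mm on the scale centre and about 6 mm on the tray centre along x. I took values in between, which are well inside the clearances. No check failed.

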